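Uncover a coded plate and read it with a hooded code reader

ROBOT

A 7-joint arm with a two-finger parallel gripper is mounted at the origin on a cart in front of the work surface, level with it; the furniture and walls round the work are solid. World frame = base frame: x ahead of the robot, y to its left, z up, the work surface at z = 0. Lengths are in m, angles in rad, forces in N, time in s.
With the tool pointing down it reaches from about 0.4 to 0.85 m from the base axis. Payload 4.5 kg.
Tool frame: the origin (TCP) lies on the centre line of the jaws, within the pads' length; the fingertips stand 14 mm ahead of it and the grasp point (between the pads) lies 5 mm behind it (r.tcp_to_tips is the z of the fingertips in the tool frame, in m); z points along the fingers, y is the direction in which the jaws open and shut (so a half turn about z gives the same grasp; the last joint's range is limited). The gripper opens to 88 mm and grips with 3 to 60 N. Pads are 18 mm wide; open, the fingers measure 123 mm over their backs; the gripper's body (75 mm by 187 mm) begins 45 mm behind the grasp point.
Start: joints at [-1.177, 0.689, -0.195, 1.565, 0.157, 0.902, -0.215], TCP at [0.22, 0.585, 0.253] pointing down, gripper open.
Joint ranges: [-3.01, 3.01], [-0.46, 2.08], [-1.47, 1.51], [0.13, 2.56], [-1, 4.14], [0.04, 2.09], [-2.66, 2.66]. Speed limits (rad/s): [2.57, 2.57, 3.14, 3.14, 3.14, 3.14, 3.14].

INTERFACE

Orientations are given as a unit quaternion [x, y, z, w].
In Python, from plant import r, viewer gives the robot as it stands.
- The arm moves only by the shell command python3 -m inch 'ROWS' [FORCE]. ROWS is JSON, a list of rows, each a list of 3 entries, a list of its own where there are three numbers: the closure, from 0 (fully open) to 1 (shut), then the shift along the tool's x, y, z in cm, then the turn about the tool's z in degrees. In form: [[fingers, [x, y, z], yaw], ...]. A call has 1 to 20 rows; each row is the pose to reach, as a shift and turn from the pose commanded when the call began, along the tool's axes at that moment; what a row does not reach only later rows make up. A row lasts 1/10 s, in which the tool goes at most 50 mm and 8.59 degrees, less where a joint would pass 70% of its speed; a pose out of reach is approached as far as the arm can. A call with a gripper value outside its range is refused whole. The fingers move at their own pace and stop on an object; FORCE is the grip in N (left out, the last holds). Time passes only in rows, so rows that repeat a pose let the fingers close. It gives the time, the measured TCP pose, the force and the opening at its end, in the units of the state.
- r.get_state(): the state, without advancing time (a new reading comes with each control period).
- viewer.snapshot(name): name is "scene" or "side" or "wrist"; returns the picture (384x512x3 uint8, red, green, blue); there is no depth.
- viewer.camera_params(name): a dict with "intrinsics" (3x3 intrinsics, pixels), "world_to_cam" (4x4, takes a point from world to camera coordinates). Camera axes: x right, y up, looking along -z (the intrinsics and any distortion apply to the point x, -y, -z); pixel columns grow to the right and rows downward; lengths in m; the calibration is good to about 2 mm. A picture is of the moment at which its call begins: read the wrist's pose just before it. camera_params takes no time and is no camera call; for the wrist camera it gives the pose at the moment of the call.
- r.finish_job(): hands the job in, once; it reports no verdict.
Trained networks look in the newest picture that a camera, given by its name, has taken for a name from the list of things; names that differ only in an ending like _2 or _b are one class to them, and where a whole thing is asked for, a point or a joint stands for the part that bears it (a point fixed in the world has none). Each returns a list of dicts, best first, with "p" (0 to 1); they miss things now and then, are a little off and sometimes report something else, mostly with a low value. They report only what shows in the picture. A call takes as long as a camera call.
- viewer.outline_of(camera, name): "pixels" (384x512 bool, what is visible of it) and "bbox" ([left, top, width, height] in pixels, round what is visible of it).
The state is a dict: "clock": time; "q": joint angles; "qd": joint speeds; "joint_torque": joint torques, N m; "tool_pos": TCP position; "eef_rot": TCP orientation; "contact_force": force on the tool from outside, world axes, zero at the start; "moment": the same for the moment, N m; "opening": opening from 0.0 (shut) to 1.0 (fully open).
Only numpy, scipy, OpenCV 4.12 (cv2) and the standard library are available. Lean on these libraries where they do the work, as an engineer would, in place of code of your own. Each camera call takes 0.05 s, during which the arm holds its last target.

TASK

On the sloping inspection stand, slide the orange cover plate sideways along its ledge, without lifting it off the face, until it meets the end stop and the coded plate in the window is open. Then take the hooded code reader from its round pad, press its hood gently and squarely onto the middle of the code until the sprung hood is about half-way in, hold it steady there for a good second, and stand it back upright on the pad with your hands off. Leave the battery, the tape roll and the bottle where they are.

Things in the scene. Friction and masses are not known exactly. Their poses are not given: they have to be found in the camera images.
- stand: Fixed grey stand, origin at the underside, straight below the window. At yaw 0 its face slopes 0.38 rad (22 deg) and looks up and back to the robot (-x). Face 124 mm up the slope, 250 mm wide: 60 mm left (+y) to 190 mm right (-y) of the window. A ledge along the lower edge and a stop at each end (aluminium) stand 14 mm out of the face. Foot plate 150 x 270 mm; top 124 mm above the worktop
- window (a point): Centre of the 84 x 84 mm window, in the plane of the face, 88 mm above the worktop. x up the slope, y left along the ledge, z out of the face. The coded plate (white 44 mm label with black blocks, centred, parallel to the face) lies in it 10 to 28 mm below the face: set anew each job, not reported, to be felt or seen. It does not give
- cover: Loose orange plate over the window, lower edge on the ledge; 112 (up slope) x 104 x 6 mm, about 150 g; origin at the centre of its underside, axes as the window's. Black rib on it: 60 mm up the slope, 14 mm wide along y, top 32 mm above the underside, centred 6 mm down-slope of the origin. Slides to the right (window -y); at the right stop its origin is at window x -6, y -138 mm
- reader: Hooded code reader, 152 mm tall, 200 g, upright on its hood; origin at the centre of the hood's rim (hood out), z up its axis to the handle's end; it reads along -z. Grip: square grey handle 30 x 30 mm (sides along its x and y), 72 to 152 mm above the rim. Below it a black collar (46 mm diameter, 46 to 72 mm up), then the blue hood
- reader_nose (a point): Centre of the hood's flat rim (56 mm diameter), moves with the hood; z points to the handle
- reader_hood (a joint): How far the sprung hood is pushed into the reader: 0 is fully out, 0.012 m is the limit. It starts to move at about 3 N and gains 0.4 N per mm (about 5.4 N at half-way, 6 mm)
- pad: Fixed round black rubber pad on the worktop, 90 mm diameter, 4 mm thick; origin at the centre of its underside. The reader stands on its middle
- battery: Loose orange and black battery pack lying in front, 52 x 116 x 28 mm, origin at the centre of its underside; a bystander
- tape_roll: Loose roll of white tape, 60 mm diameter, 24 mm high, origin at the centre of its underside; a bystander
- flux_bottle: Loose small amber bottle, 23 mm diameter, 38 mm high, origin at the centre of its underside; a bystander

How it is judged:
On the way, in this order (a step that is already met when the one before it is completed fails the run):
1. the cover has been slid along the ledge to the right end stop and lies flat on the face (y of cover in the frame of window below -0.123 m and z of cover in the frame of window below 0.005 m and angle between the z axis of cover and the z axis of window, either way round below 0.08 rad), for 0.2 s.
2. the hood is pressed 2.5 to 9.5 mm in, on the middle of the code (within 10 mm) and square to it (within 0.15 rad), and held still for 0.8 s (value of joint reader_hood between 0.0025 and 0.0095 m and x of reader_nose in the frame of window between -0.01 and 0.01 m and y of reader_nose in the frame of window between -0.01 and 0.01 m and z of reader_nose in the frame of window below -0.006 m and angle between the z axis of reader and the z axis of window, either way round below 0.15 rad and linear speed of reader below 0.015 m/s), for 0.8 s.
At the end, for the whole second after the job is handed in: The reader stands upright (within 0.05 rad) and still on the pad, its hood's centre within 20 mm of the pad's centre; the cover lies flat on the stand's face at the right end stop (within 20 mm of it) (horizontal distance between reader_nose and pad below 0.02 m and angle between reader's own z axis and vertical below 0.05 rad and z of reader_nose in the frame of pad below 0.008 m and linear speed of reader below 0.02 m/s and y of cover in the frame of window below -0.118 m and z of cover in the frame of window below 0.005 m and angle between the z axis of cover and the z axis of window, either way round below 0.08 rad); the robot touches nothing.
It fails at once if the cover is lifted more than 15 mm off the face (z of cover in the frame of window above 0.015 m).
It fails at once if the reader is pressed on the stand with more than 20 N (contact force between reader and stand above 20 N).
It fails at once if the battery, the tape roll or the bottle is moved more than 30 mm (distance of any of battery, tape_roll, flux_bottle from where it was at the start of the episode above 0.03 m).
It also fails if it takes over 61 s, if anything falls off the work surface, if the arm or the gripper's body presses on something with over 40 N, if the wrist force passes 120 N, or if a joint passes its speed limit or range.

## Working session

There is one attempt and no reset: what is moved stays moved. The work goes in short steps, Python scripts to look and compute and a shell command to move; the robot and the scene stay as the last step left them, time stands still between calls to the robot, and variables do not carry over. Pictures are saved under pics/ and viewed, and the job is handed in when it is done.

```bash
ls; mkdir -p pics; python3 - <<'E'
from plant import r, viewer
import cv2
print(r.get_state()); print(r.tcp_to_tips)
for n in ["scene","side","wrist"]:
    im=viewer.snapshot(n); cv2.imwrite(f"pics/{n}0.png",im[:,:,::-1]); p=viewer.camera_params(n); print(n,p["intrinsics"],p["world_to_cam"],[k for k in p])
E
```

```text
pics
{'clock': 0.0, 'q': array([-1.17718054,  0.68995578, -0.19452297,  1.56633997,  0.15730438,
        0.90246925, -0.21513563]), 'qd': array([-0.00035267, -0.0011373 ,  0.00131115,  0.00013288, -0.0005523 ,
        0.00016061, -0.00057374]), 'joint_torque': array([-1.12118771e-03, -5.27557111e+01, -1.26707632e+00, -1.53420120e+01,
       -5.25962294e-02,  6.64200605e-03,  1.64840453e-04]), 'tool_pos': array([0.21989374, 0.58440423, 0.25192891]), 'eef_rot': array([ 1.78910391e-01,  9.83864970e-01, -8.84700751e-04, -9.69604492e-05]), 'contact_force': array([-0.15990316, -0.40056634,  0.84591938]), 'moment': array([ 0.01000106, -0.05716889,  0.06028697]), 'opening': 0.9995355591820202}
0.014
scene [[420.43215705   0.         255.48273659]
 [  0.         420.43215705 190.99547946]
 [  0.           0.           1.        ]] [[ 0.90685346 -0.42127     0.01218114 -0.35575771]
 [ 0.18050078  0.41435137  0.89203834 -0.28772865]
 [-0.38083627 -0.80674936  0.45179554 -0.52433616]
 [ 0.          0.          0.          1.        ]] ['intrinsics', 'world_to_cam']
side [[402.82356755   0.         257.29157126]
 [  0.         402.82356755 190.19222835]
 [  0.           0.           1.        ]] [[-0.9984743  -0.05505083 -0.00429889  0.52994973]
 [ 0.02545526 -0.52797842  0.84887621  0.07096749]
 [-0.04900106  0.84747165  0.52857422 -1.0852649 ]
 [ 0.          0.          0.          1.        ]] ['intrinsics', 'world_to_cam']
wrist [[297.52567604   0.         252.3493742 ]
 [  0.         297.52567604 186.03912324]
 [  0.           0.           1.        ]] [[ 0.3534603   0.93544883 -0.00113944 -0.62459844]
 [-0.894479    0.33762277 -0.29311803  0.0379913 ]
 [-0.27381221  0.10462479  0.95607559 -0.39139478]
 [ 0.          0.          0.          1.        ]] ['intrinsics', 'world_to_cam']
```

View pics/scene0.png

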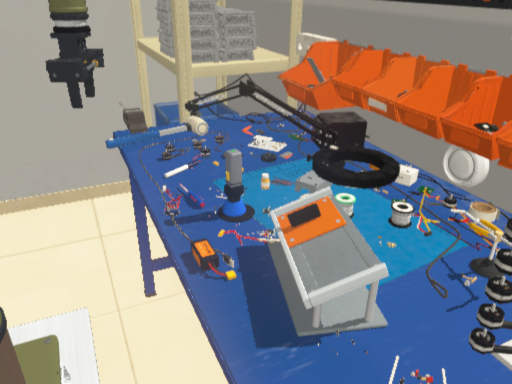

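View pics/side0.png

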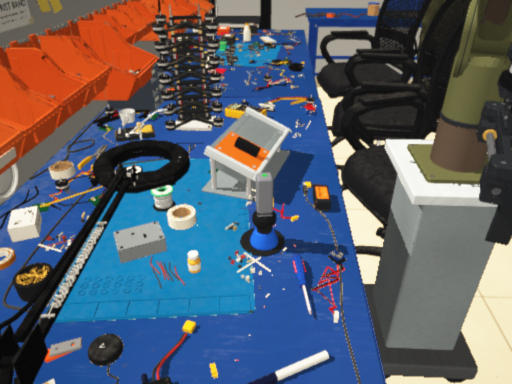

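View pics/wrist0.png

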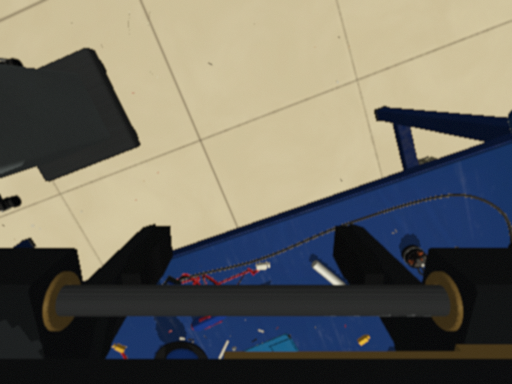

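The scene view shows the reader at (235,185) on its pad, the stand at (325,255) with the orange cover at its far-left end, the battery at (205,255), the bottle at (265,182) and the tape roll. The side view shows the same things. The wrist view shows only the table edge. Next I'll get the outlines.

```bash
cat > h.py <<'E'
from plant import r, viewer
import numpy as np, cv2
def P(cam):
    p=viewer.camera_params(cam); return np.array(p["intrinsics"]),np.array(p["world_to_cam"])
def proj(par,X):
    K,T=par; X=np.atleast_2d(X); c=X@T[:3,:3].T+T[:3,3]; q=np.c_[c[:,0],-c[:,1],-c[:,2]]@K.T
    return q[:,:2]/q[:,2:]
def ray(par,uv):
    K,T=par; d=np.linalg.inv(K)@np.array([uv[0],uv[1],1.]); d=d*[1,-1,-1]
    R=T[:3,:3]; return -R.T@T[:3,3], R.T@d
def atz(par,uv,z):
    o,d=ray(par,uv); return o+d*(z-o[2])/d[2]
E
python3 - <<'E'
from h import *
for c in ["scene","side"]:
    im=viewer.snapshot(c)[:,:,::-1].copy(); par=P(c)
    print(c, "cam at",ray(par,(0,0))[0])
    for n in ["stand","cover","reader","pad","battery","tape_roll","flux_bottle"]:
        for k,o in enumerate(viewer.outline_of(c,n)[:2]):
            m=o["pixels"]; ys,xs=np.nonzero(m)
            if len(xs)<5: continue
            np.save(f"pics/{c}_{n}_{k}.npy",m)
            print(n,k,round(o["p"],2),o["bbox"],"cen",xs.mean().round(1),ys.mean().round(1), atz(par,(xs.mean(),ys.mean()),0.01).round(3))
            if k==0:
                cs,_=cv2.findContours(m.astype(np.uint8),cv2.RETR_EXTERNAL,cv2.CHAIN_APPROX_NONE); cv2.drawContours(im,cs,-1,(0,255,0),1)
    cv2.imwrite(f"pics/{c}_ol.png",cv2.resize(im,None,fx=1.5,fy=1.5))
print(r.get_state()["clock"])
E
```

```text
scene cam at [ 0.17486912 -0.45365715  0.49789127]
stand 0 0.63 [268.3, 187.2, 123.3, 147.2] cen 328.2 274.6 [0.565 0.053 0.01 ]
cover 0 0.86 [278.1, 197.5, 67.4, 49.2] cen 310.2 221.0 [0.636 0.232 0.01 ]
reader 0 0.9 [221.4, 147.2, 20.5, 66.6] cen 233.4 183.7 [0.55 0.48 0.01]
reader 1 0.5 [268.2, 184.2, 123.0, 149.5] cen 328.0 274.8 [0.565 0.053 0.01 ]
pad 0 0.66 [218.9, 202.9, 36.3, 17.1] cen 238.2 214.4 [0.499 0.325 0.01 ]
battery 0 0.87 [188.2, 237.7, 50.0, 42.2] cen 207.7 256.9 [0.38  0.196 0.01 ]
battery 1 0.24 [277.5, 194.6, 67.7, 50.9] cen 310.0 220.6 [0.637 0.234 0.01 ]
flux_bottle 0 0.68 [259.2, 170.6, 14.0, 19.6] cen 264.7 180.8 [0.635 0.463 0.01 ]
side cam at [0.47415556 0.98637471 0.51567863]
stand 0 0.77 [204.5, 108.2, 88.2, 93.2] cen 246.9 157.0 [0.559 0.005 0.01 ]
cover 0 0.6 [217.0, 133.4, 52.2, 34.5] cen 242.6 150.1 [ 0.574 -0.037  0.01 ]
reader 0 0.96 [249.6, 175.3, 30.1, 77.1] cen 264.0 214.4 [0.501 0.274 0.01 ]
pad 0 0.87 [238.5, 230.1, 45.5, 26.4] cen 260.5 244.9 [0.504 0.377 0.01 ]
battery 0 0.9 [304.4, 180.2, 27.3, 33.8] cen 320.3 196.5 [0.374 0.196 0.01 ]
tape_roll 0 0.85 [166.0, 206.9, 31.3, 22.2] cen 181.4 217.0 [0.678 0.292 0.01 ]
flux_bottle 0 0.72 [188.6, 249.7, 12.3, 23.5] cen 193.8 261.7 [0.625 0.431 0.01 ]
0.95
```

```bash
python3 - <<'E'
from h import *
a=cv2.imread("pics/scene0.png")[140:350,180:400]; b=cv2.imread("pics/side0.png")[95:260,160:340]
cv2.imwrite("pics/z1.png",cv2.resize(a,None,fx=2.8,fy=2.8,interpolation=cv2.INTER_CUBIC)); cv2.imwrite("pics/z2.png",cv2.resize(b,None,fx=3.5,fy=3.5,interpolation=cv2.INTER_CUBIC))
E
```

```text
(no output)
```

View pics/z1.png

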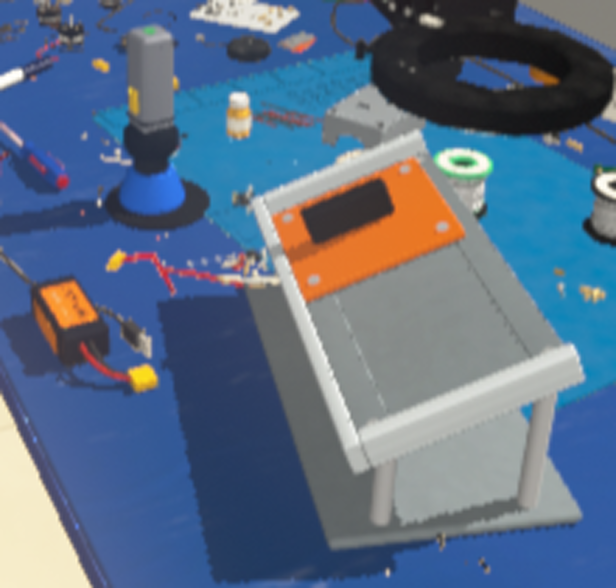

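View pics/z2.png

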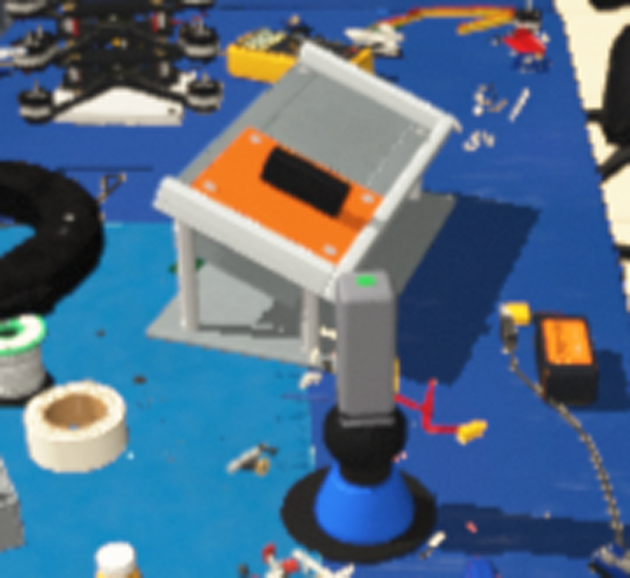

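```bash
cat >> h.py <<'E'
TH=0.38
def winT(X,Y,yaw):
    c,s=np.cos(yaw),np.sin(yaw); Rz=np.array([[c,-s,0],[s,c,0],[0,0,1]])
    ct,st=np.cos(TH),np.sin(TH)
    Rt=np.array([[ct,0,-st],[0,1,0],[st,0,ct]])
    return Rz@Rt, np.array([X,Y,0.088])
def box(x0,x1,y0,y1,z0,z1): return np.array([[x,y,z] for x in(x0,x1) for y in(y0,y1) for z in(z0,z1)])
S=4
def fill(img,par,pts,v):
    p=proj(par,pts); h=cv2.convexHull((p*16+0).astype(np.int32).reshape(-1,1,2)); cv2.fillConvexPoly(img,h,v,shift=4)
E
cat > fit.py <<'E'
from h import *
from scipy.optimize import minimize
pars={c:P(c) for c in("scene","side")}
cov={}; 
for c in pars:
    im=cv2.imread(f"pics/{c}0.png"); hsv=cv2.cvtColor(im,cv2.COLOR_BGR2HSV)
    net=np.load(f"pics/{c}_cover_0.npy")
    cov[c]=net
def render(p,c):
    R,t=winT(*p[:3]); y0=p[3]; W=lambda b:b@R.T+t
    im=np.zeros((384,512),np.uint8)
    fill(im,pars[c],W(box(-.062,.050,y0-.052,y0+.052,0,.006)),255)
    fill(im,pars[c],W(box(-.042,.018,y0-.007,y0+.007,.006,.032)),255)
    occ=im.copy()
    return im
def renderstand(p,c):
    R,t=winT(*p[:3]); W=lambda b:b@R.T+t
    im=np.zeros((384,512),np.uint8)
    fill(im,pars[c],W(box(-.074,-.062,-.19,.06,-.0,.014)),255)
    fill(im,pars[c],W(box(-.062,.062,-.202,-.19,-.0,.014)),255)
    fill(im,pars[c],W(box(-.062,.062,.06,.072,-.0,.014)),255)
    return im
def cost(p):
    e=0
    for c in pars:
        a=cv2.GaussianBlur(render(p,c),(0,0),1.5).astype(float)/255
        o=cv2.GaussianBlur(renderstand(p,c),(0,0),.8).astype(float)/255
        a=a*(1-o)
        b=cv2.GaussianBlur(cov[c].astype(np.uint8)*255,(0,0),1.5).astype(float)/255
        e+=((a-b)**2).sum()
    return e+ 1e6*max(0,p[3]-.008)**2*100+1e8*max(0,-.004-p[3])**2
best=None
for yaw in(-.6,-.3,0,.3,.6):
    s=minimize(cost,[.59,.17,yaw,.003],method="Nelder-Mead",options=dict(initial_simplex=np.array([[.59,.17,yaw,.003],[.62,.17,yaw,.003],[.59,.14,yaw,.003],[.59,.17,yaw+.15,.003],[.59,.17,yaw,.006]]),xatol=1e-4,fatol=.01,maxiter=400))
    print(s.x.round(4),s.fun)
    if best is None or s.fun<best.fun: best=s
p=best.x; np.save("win.npy",p)
for c in pars:
    im=cv2.resize(cv2.imread(f"pics/{c}0.png"),None,fx=3,fy=3,interpolation=cv2.INTER_CUBIC)
    for m,col in((render(p,c),(0,255,0)),(renderstand(p,c),(255,0,255))):
        cs,_=cv2.findContours(cv2.resize(m,None,fx=3,fy=3),cv2.RETR_LIST,cv2.CHAIN_APPROX_NONE); cv2.drawContours(im,cs,-1,col,1)
    R,t=winT(*p[:3]); u=(proj(pars[c],t)[0]*3).astype(int); 
    im=im[max(0,u[1]-250):u[1]+350,max(0,u[0]-300):u[0]+400]
    cv2.imwrite(f"pics/fit_{c}.png",im)
E
python3 fit.py
```

```text
[ 0.5672  0.1266 -0.2791 -0.0019] 26.915431751636056
[ 0.5677  0.1264 -0.3003 -0.0008] 29.130401016614286
[ 0.5671  0.1251 -0.286   0.0028] 33.94312474984852
[ 0.5662  0.1239 -0.2832  0.0047] 46.88291260998749
[ 0.5651  0.1221 -0.283   0.0079] 76.69445284384011
```

View pics/fit_scene.png

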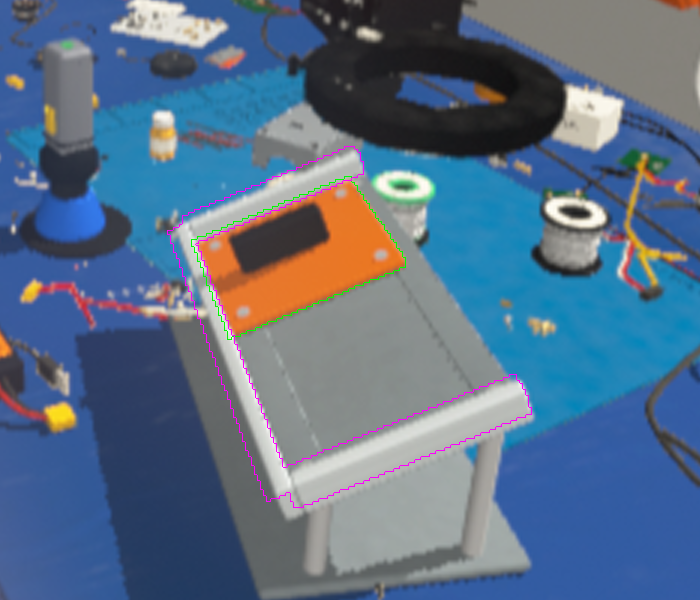

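View pics/fit_side.png

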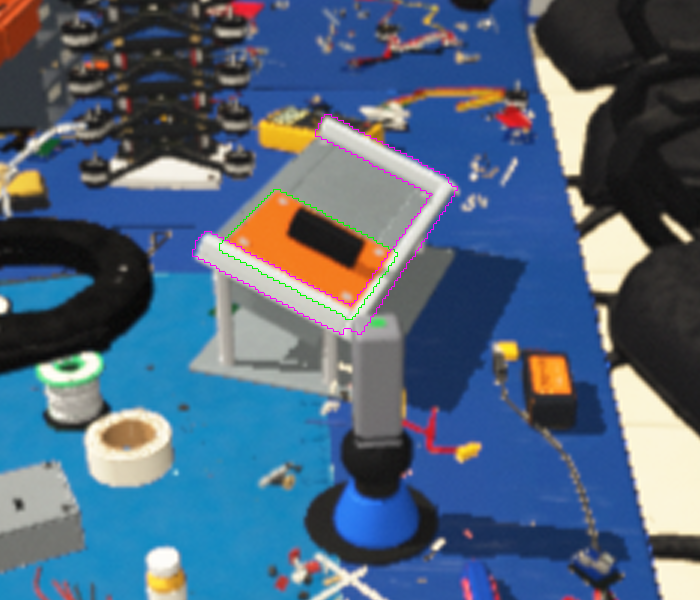

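The fit overlay matches the stand edges within about 1 px in both views. Next is the reader fit.

```bash
cat > fitr.py <<'E'
from h import *
from scipy.optimize import minimize
pars={c:P(c) for c in("scene","side")}
net={c:np.load(f"pics/{c}_reader_0.npy") for c in pars}
def cyl(x,y,r0,r1,z0,z1):
    a=np.linspace(0,2*np.pi,40)
    return np.vstack([np.c_[x+r0*np.cos(a),y+r0*np.sin(a),0*a+z0],np.c_[x+r1*np.cos(a),y+r1*np.sin(a),0*a+z1]])
def render(p,c):
    x,y,w=p; im=np.zeros((384,512),np.uint8); z=.004
    fill(im,pars[c],cyl(x,y,.028,.019,z,z+.046),255)
    fill(im,pars[c],cyl(x,y,.023,.023,z+.046,z+.072),255)
    b=box(-.015,.015,-.015,.015,z+.072,z+.152); R=np.array([[np.cos(w),-np.sin(w),0],[np.sin(w),np.cos(w),0],[0,0,1]])
    fill(im,pars[c],b@R.T+[x,y,0],255); return im
def cost(p):
    return sum(((cv2.GaussianBlur(render(p,c),(0,0),1.5).astype(float)/255-cv2.GaussianBlur(net[c].astype(np.uint8)*255,(0,0),1.5).astype(float)/255)**2).sum() for c in pars)
for w in(-.6,-.3,0,.3,.6):
    x0=np.array([.50,.36,w]); s=minimize(cost,x0,method="Nelder-Mead",options=dict(initial_simplex=np.array([x0,x0+[.03,0,0],x0+[0,.03,0],x0+[0,0,.2]]),xatol=1e-4,fatol=.01))
    print(s.x.round(4),round(s.fun,2))
    if w==-.6 or s.fun<b.fun: b=s
for c in pars:
    im=cv2.resize(cv2.imread(f"pics/{c}0.png"),None,fx=4,fy=4,interpolation=cv2.INTER_CUBIC)
    m=cv2.resize(render(b.x,c),None,fx=4,fy=4)
    cs,_=cv2.findContours(m,cv2.RETR_LIST,cv2.CHAIN_APPROX_NONE); cv2.drawContours(im,cs,-1,(0,255,0),1)
    cp=(proj(pars[c],cyl(b.x[0],b.x[1],.045,.045,.004,.004))*4).astype(np.int32); cv2.polylines(im,[cp],True,(255,0,255),1)
    u=(proj(pars[c],[b.x[0],b.x[1],.08])[0]*4).astype(int); cv2.imwrite(f"pics/r_{c}.png",im[u[1]-220:u[1]+250,u[0]-180:u[0]+180])
a=cv2.imread("pics/r_scene.png");q=cv2.imread("pics/r_side.png"); cv2.imwrite("pics/r.png",np.hstack([a,q]))
E
python3 fitr.py
```

```text
[ 0.4988  0.3565 -0.0376] 87.36
[ 0.4988  0.3568 -0.0427] 87.07
[0.4986 0.3562 0.055 ] 82.49
[0.4986 0.3561 0.0502] 85.79
[ 0.4988  0.3567 -0.0266] 88.4
```

View pics/r.png

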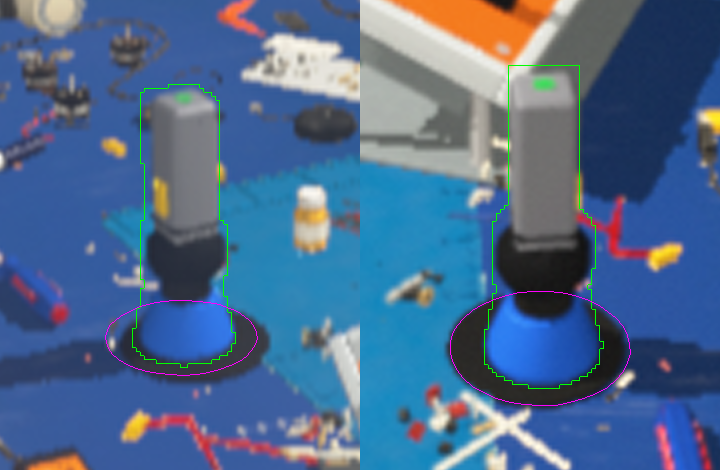

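```bash
cat >> h.py <<'E'
from scipy.spatial.transform import Rotation as Ro
def go(target,jaw=None,st=None):
    """shift (cm, tool axes) and turn (deg) to TCP target with tool y at heading jaw (dir (sin... ) angle of tool y from world +y, ccw)"""
    st=st or r.get_state(); R=Ro.from_quat(st["eef_rot"]).as_matrix()
    d=R.T@(np.array(target)-st["tool_pos"])*100
    cur=np.arctan2(-R[0,1],R[1,1]); 
    turn=0 if jaw is None else -np.degrees((jaw-cur+np.pi/2)%np.pi-np.pi/2)
    return d.round(2),round(turn,2)
def stp():
    s=r.get_state(); R=Ro.from_quat(s["eef_rot"]).as_matrix()
    print("t",round(s["clock"],2),"tcp",s["tool_pos"].round(4),"jaw",round(np.arctan2(-R[0,1],R[1,1]),3),"z",R[:,2].round(3),"F",s["contact_force"].round(2),"op",round(s["opening"],3))
E
python3 - <<'E'
from h import *
a,b=P("scene"),P("side")
def tri(u,v):
    o1,d1=ray(a,u);o2,d2=ray(b,v);A=np.c_[d1,-d2];s=np.linalg.lstsq(A,o2-o1,rcond=None)[0]
    return (o1+d1*s[0]).round(3),(o2+d2*s[1]).round(3)
print("ring",tri((355,165),(130,165)))
print("ringnear",tri((312,165),(160,185)))
p=np.load("win.npy"); p=[.567,.126,-.285]; R,t=winT(*p)
rib=t+R@np.array([-.012,-.001,.006]); print("rib base",rib)
print(go([rib[0],rib[1],.253],-.285)); stp()
E
```

```text
ring (array([0.772, 0.267, 0.11 ]), array([0.78 , 0.266, 0.12 ]))
ringnear (array([0.692, 0.327, 0.1  ]), array([0.703, 0.325, 0.11 ]))
rib base [0.55388865 0.12879927 0.08912094]
(array([-4.731e+01, -3.095e+01, -3.000e-02]), np.float64(-4.28))
t 0.95 tcp [0.22   0.585  0.2528] jaw -0.36 z [ 0.  0. -1.] F [ 0.2  -1.19  0.46] op 1.003
```

```bash
python3 -m inch '[[0.2,[-15,-10,0],-2],[0.4,[-25,-16,0],-4.3],[0.6,[-40,-26,0],-4.3],[0.6,[-47.3,-31,0],-4.3],[0.6,[-47.3,-31,0],-4.3],[0.6,[-47.3,-31,0],-4.3],[0.6,[-47.3,-31,0],-4.3],[0.6,[-47.3,-31,0],-4.3],[0.6,[-47.3,-31,0],-4.3],[0.6,[-47.3,-31,0],-4.3],[0.6,[-47.3,-31,0],-4.3],[0.6,[-47.3,-31,0],-4.3],[0.6,[-47.3,-31,0],-4.3],[0.6,[-47.3,-31,0],-4.3],[0.6,[-47.3,-31,0],-4.3]]' 5
python3 - <<'E'
from h import *
stp(); c="wrist"; par=P(c); im=viewer.snapshot(c)[:,:,::-1].copy(); cv2.imwrite("pics/w1.png",im)
np.save("w1K.npy",par[0]);np.save("w1T.npy",par[1])
R,t=winT(.567,.126,-.285)
for b in (box(-.062,.05,-.053,.051,.006,.006),box(-.042,.018,-.008,.006,.032,.032),box(-.062,.062,-.19,.06,0,0)):
    q=proj(par,b@R.T+t); h=cv2.convexHull(q.astype(np.int32).reshape(-1,1,2)); cv2.polylines(im,[h],True,(0,255,0),1)
cv2.imwrite("pics/w1o.png",cv2.resize(im,None,fx=1.5,fy=1.5))
E
```

```text
clock: 2.45
tool_pos: [0.5523, 0.1312, 0.2528]
eef_rot: [0.14, 0.99, 0.001, -0.001]
contact_force: [0.5, 0.9, 0.1]
opening: 0.402
t 2.45 tcp [0.5523 0.1312 0.2528] jaw -0.28 z [-0.001  0.002 -1.   ] F [0.54 0.94 0.05] op 0.402
```

View pics/w1o.png

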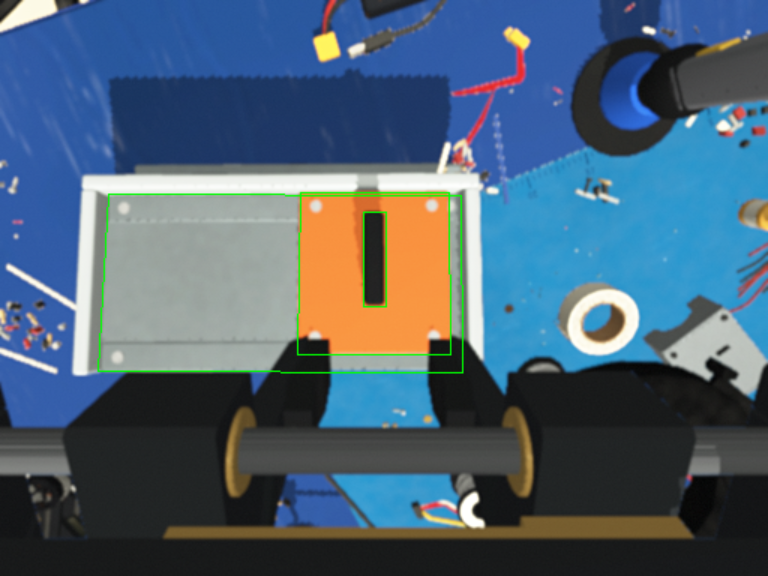

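The overlay agrees with the cover, rib and face to about 1 mm. The pad and reader also show at top right (629,97). Next I'll descend to straddle the rib.

```bash
python3 - <<'E'
from h import *
par=(np.load("w1K.npy"),np.load("w1T.npy"))
print("pad",atz(par,(629/1.5,97/1.5),.004))
im=cv2.imread("pics/w1.png"); cv2.imwrite("pics/w1z.png",cv2.resize(im[10:120,360:512],None,fx=5,fy=5,interpolation=cv2.INTER_CUBIC))
print(go([.5539,.1288,.115],-.285))
E
```

```text
pad [0.50016366 0.35459602 0.004     ]
(array([-0.22, -0.19, 13.79]), np.float64(0.26))
```

View pics/w1z.png

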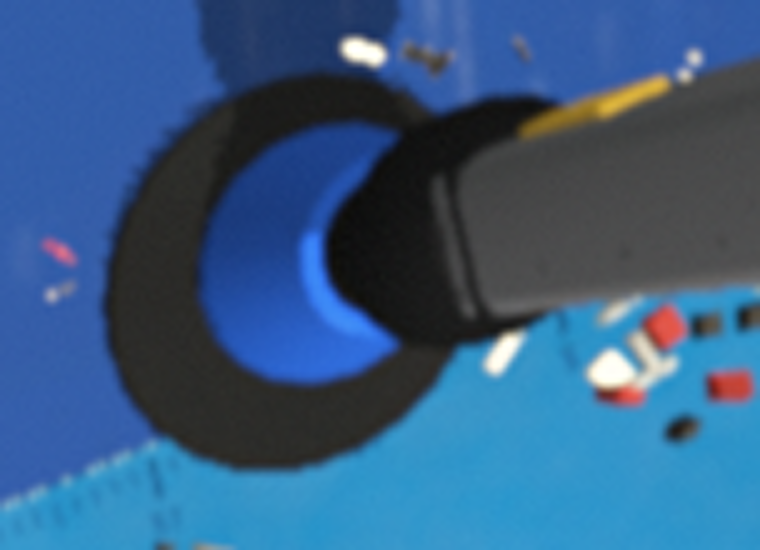

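Pad centre comes out near (0.500, 0.355), in agreement with the other views. Descending.

```bash
python3 -m inch '[[0.66,[-0.2,-0.2,4],0],[0.66,[-0.2,-0.2,8],0],[0.66,[-0.2,-0.2,11],0],[0.66,[-0.2,-0.2,13],0],[0.66,[-0.2,-0.2,13.8],0],[0.66,[-0.2,-0.2,13.8],0],[0.66,[-0.2,-0.2,13.8],0]]'
python3 - <<'E'
from h import *
stp(); c="wrist"; par=P(c); im=viewer.snapshot(c)[:,:,::-1].copy(); cv2.imwrite("pics/w2.png",im)
R,t=winT(.567,.126,-.285)
print("tcp in win",R.T@(r.get_state()["tool_pos"]-t), "end", t+R@np.array([-.012,-.138,.006]))
E
```

```text
clock: 3.2
tool_pos: [0.5554, 0.1268, 0.1157]
eef_rot: [0.141, 0.99, 0.001, 0.001]
contact_force: [-0.2, 0.2, 0.2]
opening: 0.335
t 3.2 tcp [0.5554 0.1268 0.1157] jaw -0.284 z [ 0.001  0.001 -1.   ] F [-0.16  0.17  0.15] op 0.335
tcp in win [ 9.81291686e-05 -2.58274805e-03  3.00709071e-02] end [ 0.51537008 -0.00267437  0.08912094]
```

View pics/w2.png

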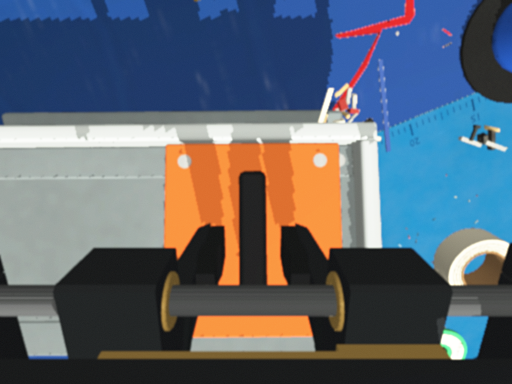

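The jaws straddle the black rib with clear gaps at (230,250) and (285,250). Now sliding right.

```bash
python3 -m inch '[[0.66,[0,-0.5,0],0],[0.66,[0,-1.2,0],0],[0.66,[0,-2.2,0],0],[0.66,[0,-3.2,0],0],[0.66,[0,-4.2,0],0],[0.66,[0,-5.2,0],0],[0.66,[0,-6.2,0],0],[0.66,[0,-7.2,0],0],[0.66,[0,-8.2,0],0],[0.66,[0,-9.2,0],0],[0.66,[0,-10.2,0],0],[0.66,[0,-11.2,0],0],[0.66,[0,-12,0],0],[0.66,[0,-12.7,0],0],[0.66,[0,-13.3,0],0],[0.66,[0,-13.7,0],0],[0.66,[0,-13.9,0],0],[0.66,[0,-14,0],0],[0.66,[0,-14,0],0]]'
python3 - <<'E'
from h import *
stp(); c="wrist"; im=viewer.snapshot(c)[:,:,::-1].copy(); cv2.imwrite("pics/w3.png",im)
R,t=winT(.567,.126,-.285)
print("tcp in win",R.T@(r.get_state()["tool_pos"]-t))
E
```

```text
clock: 5.15
tool_pos: [0.5155, -0.0085, 0.1147]
eef_rot: [0.142, 0.99, -0.0, -0.0]
contact_force: [0.9, -0.1, -0.6]
opening: 0.339
t 5.15 tcp [ 0.5155 -0.0085  0.1147] jaw -0.285 z [-0. -0. -1.] F [ 0.88 -0.08 -0.65] op 0.339
tcp in win [-0.00083064 -0.1435157   0.02908885]
```

View pics/w3.png

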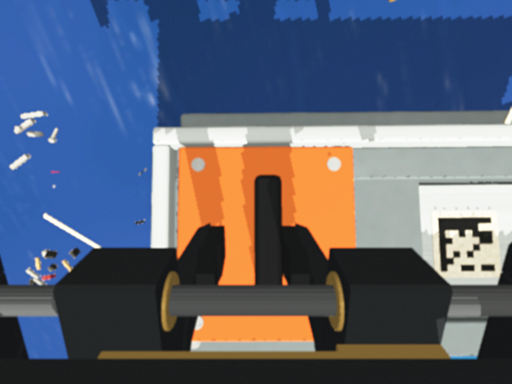

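The cover is a few mm from the stop (cover edge at column 180, stop inner edge at about 177). A little more.

```bash
python3 -m inch '[[0.66,[0,-0.15,0],0],[0.66,[0,-0.3,0],0],[0.66,[0,-0.4,0],0],[0.66,[0,-0.4,0],0]]'
python3 - <<'E'
from h import *
stp(); 
R,t=winT(.567,.126,-.285)
print("tcp in win",R.T@(r.get_state()["tool_pos"]-t))
E
```

```text
clock: 5.6
tool_pos: [0.5147, -0.0114, 0.1147]
eef_rot: [0.141, 0.99, 0.001, 0.0]
contact_force: [0.5, 3.6, -0.6]
opening: 0.337
t 5.6 tcp [ 0.5147 -0.0114  0.1147] jaw -0.284 z [ 0.001  0.001 -1.   ] F [ 0.53  3.6  -0.61] op 0.337
tcp in win [-0.00083181 -0.14651813  0.02912477]
```

The force rises to 3.6 N, so it's at the stop. I'll back off, lift, and view the window from above.

```bash
python3 -m inch '[[0.66,[0,0,0],0],[0.66,[0,0.3,0],0],[0.66,[0,0.5,0],0],[0.66,[0,0.5,-2],0],[0.4,[0,0.5,-5],0],[0.2,[3,5,-10],0],[0,[3,10,-14],0],[0,[3,15,-15],0],[0,[3,15,-15],0],[0,[3,15,-15],0],[0,[3,15,-15],0]]'
python3 - <<'E'
from h import *
stp(); c="wrist"; par=P(c); im=viewer.snapshot(c)[:,:,::-1].copy(); cv2.imwrite("pics/w4.png",im)
np.save("w4K.npy",par[0]);np.save("w4T.npy",par[1])
R,t=winT(.567,.126,-.285)
for b in (box(-.062,.05,-.19,-.086,.006,.006),box(-.042,.042,-.042,.042,0,0),box(-.062,.062,-.19,.06,0,0)):
    q=proj(par,b@R.T+t); h=cv2.convexHull((q*1.5).astype(np.int32).reshape(-1,1,2)); 
    if b is not None: im2=im if False else None
    try: big
    except NameError: big=cv2.resize(im,None,fx=1.5,fy=1.5,interpolation=cv2.INTER_CUBIC)
    cv2.polylines(big,[h],True,(0,255,0),1)
cv2.imwrite("pics/w4o.png",big)
E
```

```text
clock: 6.7
tool_pos: [0.5277, 0.1397, 0.2647]
eef_rot: [0.142, 0.99, -0.001, 0.0]
contact_force: [-0.9, -0.8, -0.7]
opening: 0.953
t 6.7 tcp [0.5277 0.1397 0.2647] jaw -0.284 z [-0.    -0.001 -1.   ] F [-0.87 -0.81 -0.71] op 0.953
```

View pics/w4o.png

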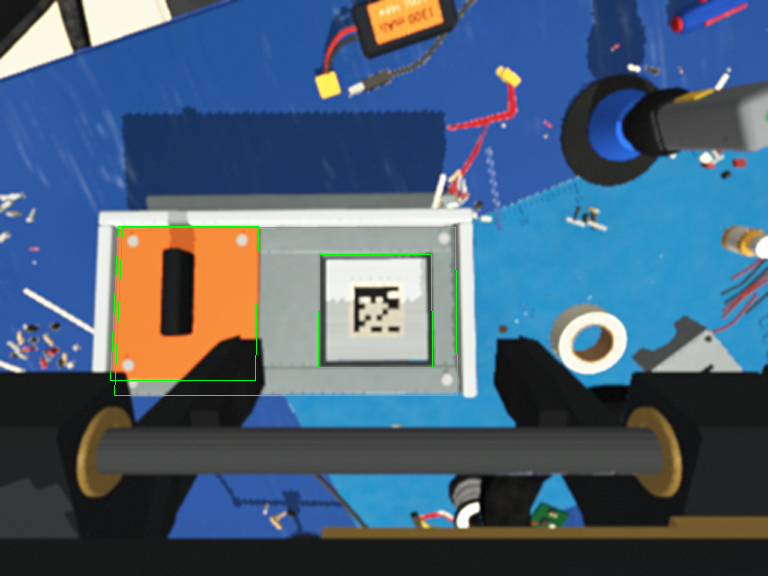

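The slid cover and open window match the model. The code label is centred near (377,310) in the 1.5x picture. Next I'll work out label depth, and the shift that puts the wrist camera over the reader.

```bash
python3 - <<'E'
from h import *
par=(np.load("w4K.npy"),np.load("w4T.npy"))
R,t=winT(.567,.126,-.285)
for d in(.010,.015,.02,.025,.028):
    print(d,(proj(par,box(-.022,.022,-.022,.022,-d,-d)[::2]@R.T+t)).round(1).tolist(),proj(par,t+R@[0,0,-d])[0].round(1))
im=cv2.imread("pics/w4.png"); cv2.imwrite("pics/w4z.png",cv2.resize(im[165:250,205:295],None,fx=7,fy=7,interpolation=cv2.INTER_CUBIC))
cam=ray(par,(0,0))[0]; print("cam",cam, "axis hits z=.156",atz(par,(252,186),.156), "tcp",r.get_state()["tool_pos"])
E
```

```text
0.01 [[231.2, 187.8], [269.5, 187.8], [231.0, 226.4], [269.7, 226.3]] [250.3 207. ]
0.015 [[231.5, 188.1], [269.2, 188.1], [231.3, 226.1], [269.4, 226.1]] [250.4 207. ]
0.02 [[231.8, 188.5], [269.0, 188.4], [231.6, 225.9], [269.2, 225.9]] [250.4 207.1]
0.025 [[232.1, 188.8], [268.8, 188.8], [231.9, 225.7], [268.9, 225.7]] [250.4 207.1]
0.028 [[232.3, 188.9], [268.6, 188.9], [232.1, 225.6], [268.8, 225.6]] [250.5 207.2]
cam [0.45351562 0.1620826  0.39718566] axis hits z=.156 [0.52432156 0.14071752 0.156     ] tcp [0.52738483 0.13832294 0.26414156]
```

View pics/w4z.png

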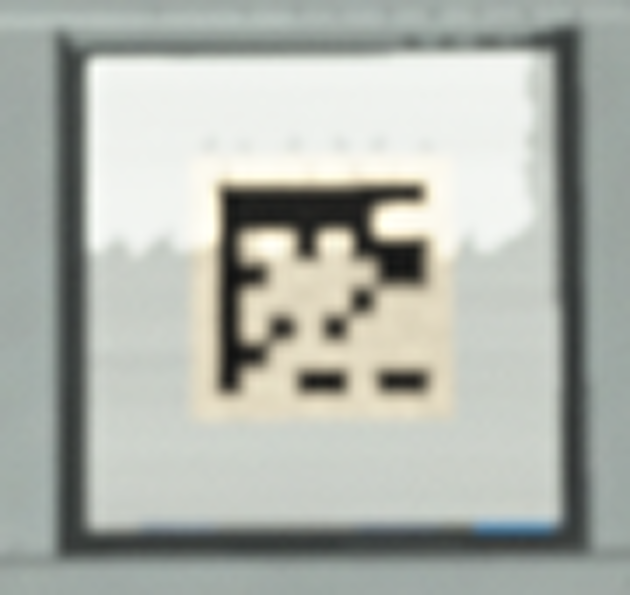

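Label centre is within about 1 mm of predicted, depth is roughly 16 mm by width, to be felt later. Moving above the reader.

```bash
python3 - <<'E'
from h import *
print(go([.500,.355,.265],-.05))
E
```

```text
(array([ 8.74, 20.01, -0.13]), np.float64(-13.52))
```

```bash
python3 -m inch '[[0,[2,5,0],-5],[0,[4.5,10,0],-10],[0,[7,15,0],-13.5],[0,[8.7,20,0],-13.5],[0,[8.7,20,0],-13.5],[0,[8.7,20,0],-13.5],[0,[8.7,20,0],-13.5]]'
python3 - <<'E'
from h import *
stp(); c="wrist"; par=P(c); im=viewer.snapshot(c)[:,:,::-1].copy(); cv2.imwrite("pics/w5.png",im)
np.save("w5K.npy",par[0]);np.save("w5T.npy",par[1])
cv2.imwrite("pics/w5z.png",cv2.resize(im[0:280,100:400],None,fx=2.2,fy=2.2,interpolation=cv2.INTER_CUBIC))
E
```

```text
clock: 7.45
tool_pos: [0.5013, 0.3533, 0.2638]
eef_rot: [0.026, 1.0, -0.002, -0.0]
contact_force: [0.2, 0.5, 0.5]
opening: 1.001
t 7.45 tcp [0.5013 0.3533 0.2638] jaw -0.052 z [-0.001 -0.004 -1.   ] F [0.22 0.45 0.52] op 1.001
```

View pics/w5z.png

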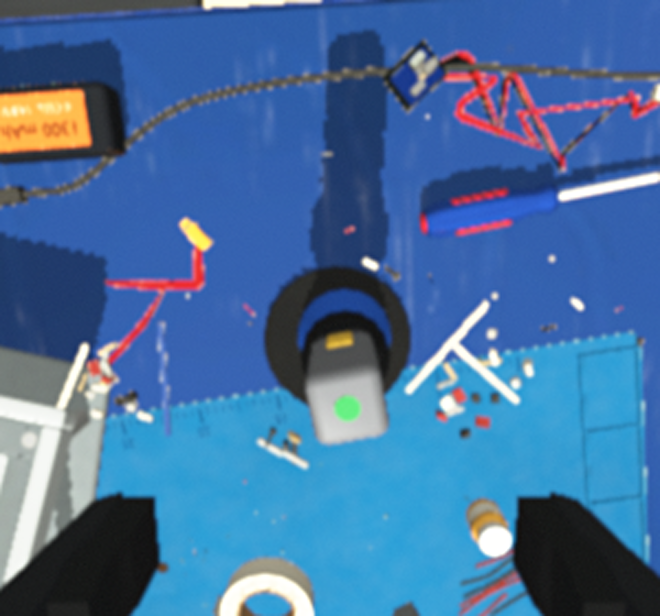

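```bash
python3 - <<'E'
from h import *
par=(np.load("w5K.npy"),np.load("w5T.npy"))
q=[(305,381),(379,372),(388,435),(318,445)]
w=[atz(par,(u/2.2+100,v/2.2),.156)[:2] for u,v in q]; print(np.round(w,4)); 
f=lambda a,b:np.arctan2(-(b-a)[0],(b-a)[1])
print("yaw",f(w[0],w[1]),f(w[3],w[2]), "sides",np.arctan2((w[3]-w[0])[1],(w[3]-w[0])[0]),np.arctan2((w[2]-w[1])[1],(w[2]-w[1])[0]),"cen",np.mean(w,0),[np.linalg.norm(w[i]-w[(i+1)%4]) for i in range(4)])
g=atz(par,(347/2.2+100,407/2.2),.156); print("green",g)
# pad ellipse extents: left 265 right 410 top 267
print("pad", atz(par,(338/2.2+100,338/2.2),.004))
E
```

```text
[[0.4859 0.3431]
 [0.4838 0.3712]
 [0.5091 0.3739]
 [0.5119 0.3464]]
yaw 0.07224905199777049 0.09856719636263148 sides 0.12804690970533528 0.10393858280806809 cen [0.4976703  0.35865402] [np.float64(0.028192004280826445), np.float64(0.02546759929690476), np.float64(0.027546176108057503), np.float64(0.026220500177421814)]
green [0.49696688 0.35849799 0.156     ]
pad [0.49900168 0.35501665 0.004     ]
```

Handle yaw comes out about +0.10 rad, centred near (0.498, 0.357). Next I'll descend with open jaws.

```bash
python3 - <<'E'
from h import *
print(go([.498,.3572,.124],.10), r.get_state()["q"].round(2))
E
```

```text
(array([ 0.39,  0.48, 13.99]), np.float64(-8.77)) [-0.49  0.67 -0.35  1.58  0.27  0.94  0.58]
```

```bash
python3 -m inch '[[0,[0.2,0.2,0],-5],[0,[0.4,0.5,0],-8.8],[0,[0.4,0.5,4],-8.8],[0,[0.4,0.5,8],-8.8],[0,[0.4,0.5,11],-8.8],[0,[0.4,0.5,13],-8.8],[0,[0.4,0.5,14],-8.8],[0,[0.4,0.5,14],-8.8],[0,[0.4,0.5,14],-8.8]]' 3
python3 - <<'E'
from h import *
stp(); c="wrist"; par=P(c); im=viewer.snapshot(c)[:,:,::-1].copy(); cv2.imwrite("pics/w6.png",im)
im=viewer.snapshot("side")[:,:,::-1]; cv2.imwrite("pics/s6.png",cv2.resize(im[60:300,120:400],None,fx=2.5,fy=2.5,interpolation=cv2.INTER_CUBIC))
E
```

```text
clock: 8.4
tool_pos: [0.4978, 0.361, 0.1256]
eef_rot: [-0.051, 0.999, 0.0, 0.001]
contact_force: [-0.3, -0.7, -0.4]
opening: 0.999
t 8.4 tcp [0.4978 0.361  0.1256] jaw 0.103 z [ 0.001  0.    -1.   ] F [-0.26 -0.66 -0.38] op 0.999
```

View pics/w6.png

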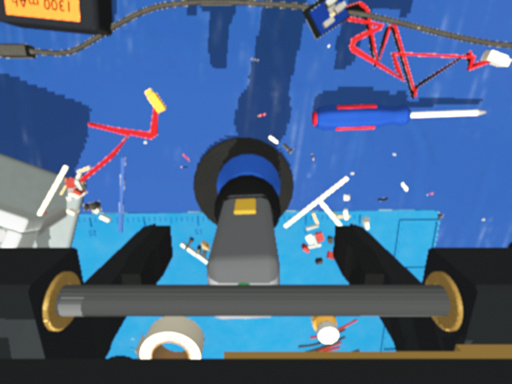

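View pics/s6.png

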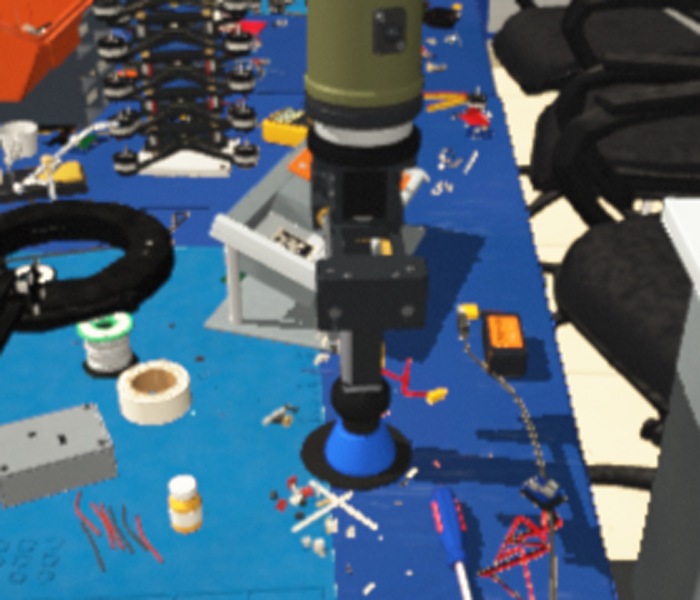

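```bash
python3 - <<'E'
from h import *
par=P("side")
for x,y,z in((.4978,.405,.115),(.4978,.361,.11),(.498,.357,.063)): print((proj(par,[x,y,z])[0]-[120,60])*2.5)
o,d=ray(par,(361/2.5+120,400/2.5+60)); s=(.357-o[1])/d[1]; print(o+s*d)
o,d=ray(par,(356/2.5+120,455/2.5+60)); s=(.385-o[1])/d[1]; print(o+s*d)
E
```

```text
[357.67059449 371.96466719]
[360.19790053 343.82957877]
[359.86820901 392.32747912]
[0.49709329 0.357      0.055752  ]
[0.49963978 0.385      0.02410346]
```

The handle sits about 4 mm to the left of the jaw centre in the wrist view (handle mid col 243, jaw mid about 254). I'll shift, then close lightly.

```bash
python3 -m inch '[[0,[0,-0.2,0],0],[0.2,[0,-0.4,0],0],[0.4,[0,-0.4,0],0],[0.55,[0,-0.4,0],0],[0.62,[0,-0.4,0],0],[0.7,[0,-0.4,0],0],[0.8,[0,-0.4,0],0],[1,[0,-0.4,0],0],[1,[0,-0.4,0],0],[1,[0,-0.4,0],0]]' 3
python3 - <<'E'
from h import *
stp(); im=viewer.snapshot("wrist")[:,:,::-1].copy(); cv2.imwrite("pics/w7.png",im)
im=viewer.snapshot("side")[:,:,::-1]; cv2.imwrite("pics/s7.png",cv2.resize(im[100:270,180:340],None,fx=3.5,fy=3.5,interpolation=cv2.INTER_CUBIC))
E
```

```text
clock: 9.5
tool_pos: [0.4972, 0.3575, 0.1247]
eef_rot: [-0.052, 0.999, -0.0, -0.0]
contact_force: [0.6, 0.2, -0.1]
opening: 0.348
t 9.5 tcp [0.4972 0.3575 0.1247] jaw 0.104 z [-0. -0. -1.] F [ 0.55  0.15 -0.07] op 0.348
```

View pics/w7.png

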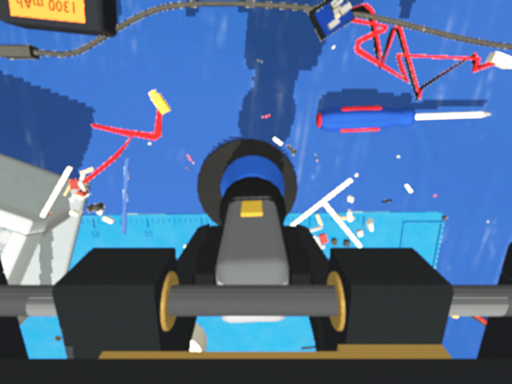

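View pics/s7.png

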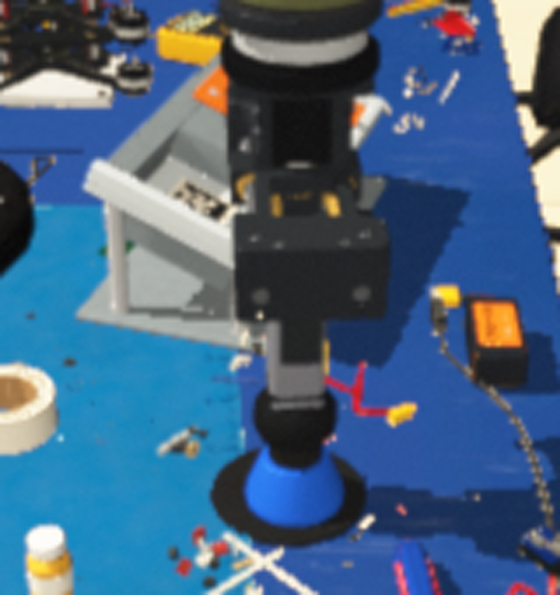

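The handle is gripped lightly (opening 30.6 mm, the finger centred on it). The tool can't tilt, so I'll tip the reader about its hood edge on the rubber pad inside the light grip.

```bash
python3 -m inch '[[1,[0,0,0.07],0],[1,[0.3,0,0.01],0],[1,[0.63,0,-0.06],0],[1,[0.95,0,-0.11],0],[1,[1.27,0,-0.15],0],[1,[1.6,0,-0.18],0],[1,[1.91,0,-0.21],0],[1,[1.91,0,-0.21],0]]' 3
python3 - <<'E'
from h import *
stp(); 
for c,(a,b,d,e) in dict(side=(100,270,180,340),scene=(110,250,160,320)).items():
    im=viewer.snapshot(c)[:,:,::-1]; cv2.imwrite(f"pics/{c}8.png",im); cv2.imwrite(f"pics/{c}8z.png",cv2.resize(im[a:b,d:e],None,fx=3,fy=3,interpolation=cv2.INTER_CUBIC))
a=cv2.imread("pics/side8z.png");b=cv2.imread("pics/scene8z.png"); m=min(len(a),len(b)); cv2.imwrite("pics/p8.png",np.hstack([a[-m:],b[-m:]]))
E
```

```text
clock: 10.4
tool_pos: [0.4775, 0.3557, 0.1268]
eef_rot: [-0.053, 0.999, -0.0, -0.0]
contact_force: [0.5, -0.0, -2.0]
opening: 0.341
t 10.4 tcp [0.4775 0.3557 0.1268] jaw 0.105 z [-0.001 -0.    -1.   ] F [ 0.48 -0.03 -1.97] op 0.341
```

View pics/p8.png

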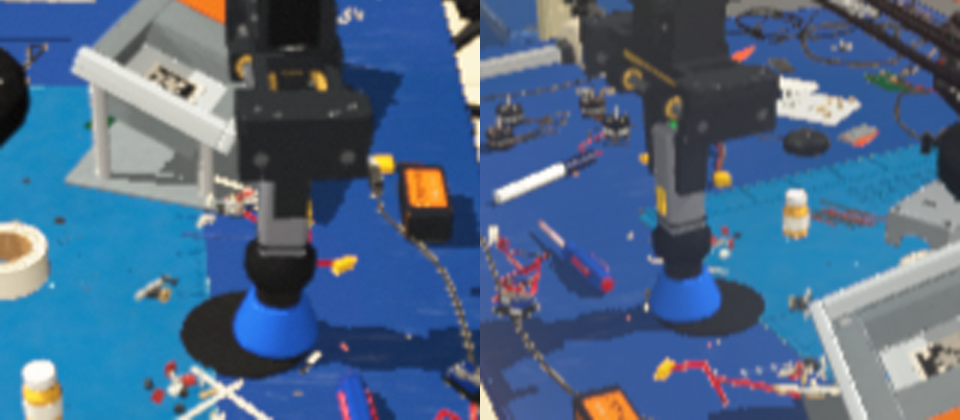

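The grip held too firmly: the reader stayed upright, was carried a bit off the pad (Fz −2 N is its weight) and moved 2 cm toward −x. I'll go back to the pad centre and press the sprung hood down so the rubber holds the rim while tipping.

```bash
python3 -m inch '[[1,[-1,0,-0.2],0],[1,[-2,0,-0.2],0],[1,[-2.3,0,-0.1],0],[1,[-2.3,0,0.2],0],[1,[-2.3,0,0.5],0],[1,[-2.3,0,0.5],0]]' 4
python3 - <<'E'
from h import *
stp()
E
```

```text
clock: 11.1
tool_pos: [0.5015, 0.358, 0.1219]
eef_rot: [-0.052, 0.999, 0.0, 0.0]
contact_force: [0.3, -0.6, 3.3]
opening: 0.338
t 11.1 tcp [0.5015 0.358  0.1219] jaw 0.104 z [ 0.001  0.    -1.   ] F [ 0.26 -0.63  3.32] op 0.338
```

```bash
python3 -m inch '[[1,[0.3,0,0.05],0],[1,[0.63,0,0],0],[1,[0.95,0,-0.05],0],[1,[1.27,0,-0.1],0],[1,[1.6,0,-0.15],0],[1,[1.91,0,-0.18],0],[1,[1.91,0,-0.18],0]]'
python3 - <<'E'
from h import *
stp(); 
for c,(a,b,d,e) in dict(side=(100,270,180,340),scene=(110,250,160,320)).items():
    im=viewer.snapshot(c)[:,:,::-1]; cv2.imwrite(f"pics/{c}9.png",im); cv2.imwrite(f"pics/{c}9z.png",cv2.resize(im[a:b,d:e],None,fx=3,fy=3,interpolation=cv2.INTER_CUBIC))
a=cv2.imread("pics/side9z.png");b=cv2.imread("pics/scene9z.png"); m=min(len(a),len(b)); cv2.imwrite("pics/p9.png",np.hstack([a[-m:],b[-m:]])[:,:800])
E
```

```text
clock: 11.8
tool_pos: [0.4812, 0.356, 0.1236]
eef_rot: [-0.053, 0.999, -0.0, -0.0]
contact_force: [-0.1, -0.1, 2.6]
opening: 0.344
t 11.8 tcp [0.4812 0.356  0.1236] jaw 0.105 z [-0.001 -0.    -1.   ] F [-0.06 -0.09  2.64] op 0.344
```

View pics/p9.png

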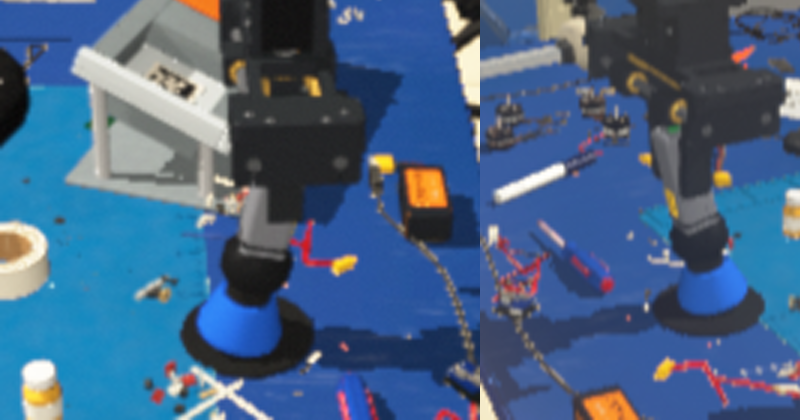

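It works: the hood is planted on the pad and the reader leans about 0.17 rad towards −x in the grip. Continuing the arc.

```bash
python3 -m inch '[[1,[0.33,0,0],0],[1,[0.65,0,0.01],0],[1,[1.0,0,0.03],0],[1,[1.3,0,0.05],0],[1,[1.65,0,0.08],0],[1,[1.95,0,0.1],0],[1,[2.3,0,0.13],0],[1,[2.6,0,0.16],0],[1,[3.0,0,0.2],0],[1,[3.0,0,0.2],0]]'
cat > tilt.py <<'E'
from h import *
import sys
n=sys.argv[1]; stp()
for c,(a,b,d,e) in dict(side=(100,270,180,340),scene=(110,250,160,320)).items():
    im=viewer.snapshot(c)[:,:,::-1]; cv2.imwrite(f"pics/{c}{n}.png",im); cv2.imwrite(f"pics/{c}{n}z.png",cv2.resize(im[a:b,d:e],None,fx=3,fy=3,interpolation=cv2.INTER_CUBIC))
a=cv2.imread(f"pics/side{n}z.png");b=cv2.imread(f"pics/scene{n}z.png"); m=min(len(a),len(b)); cv2.imwrite(f"pics/p{n}.png",np.hstack([a[-m:],b[-m:]])[:,:800])
E
python3 tilt.py 10
```

```text
clock: 12.9
tool_pos: [0.4513, 0.353, 0.1214]
eef_rot: [-0.053, 0.999, -0.0, -0.001]
contact_force: [-0.5, 0.6, -0.2]
opening: 0.339
t 12.9 tcp [0.4513 0.353  0.1214] jaw 0.105 z [-0.001 -0.    -1.   ] F [-0.45  0.61 -0.2 ] op 0.339
```

View pics/p10.png

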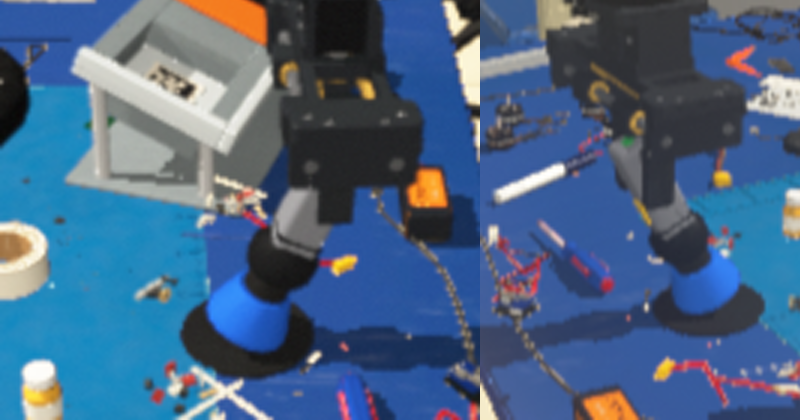

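Now leaning roughly 0.38. I'll firm the grip and lift, then measure the tilt.

```bash
python3 -m inch '[[1,[0,0,0],0],[1,[0,0,0],0],[1,[0,0,0],0],[1,[0,0,-1],0],[1,[0,0,-4],0],[1,[0,0,-8],0],[1,[0,0,-10],0],[1,[0,0,-10],0],[1,[0,0,-10],0]]' 30
cat > fitt.py <<'E'
from h import *
from scipy.optimize import minimize
import sys
n=sys.argv[1]
stp(); st=r.get_state(); G=st["tool_pos"]; Rt=Ro.from_quat(st["eef_rot"]).as_matrix()
pars={};net={}
for c in("side","scene"):
    im=viewer.snapshot(c)[:,:,::-1].copy(); cv2.imwrite(f"pics/{c}{n}.png",im); pars[c]=P(c)
    o=viewer.outline_of(c,"reader"); print(c,[(round(x["p"],2),x["bbox"]) for x in o[:2]])
    net[c]=o[0]["pixels"]
a=np.linspace(0,2*np.pi,40)
def cyl(r0,r1,z0,z1): return np.vstack([np.c_[r0*np.cos(a),r0*np.sin(a),0*a+z0],np.c_[r1*np.cos(a),r1*np.sin(a),0*a+z1]])
# reader frame: y = jaw axis; tilt th: z axis leans to tool +x ; p=(th, dx along tool x, h = axial dist rim->tcp)
def pose(p):
    th,dx,h,ro=p; z=np.sin(th)*Rt[:,0]-np.cos(th)*Rt[:,2]
    y=Rt[:,1]; z=z*np.cos(ro)+y*np.sin(ro); x=np.cross(y,z); x/=np.linalg.norm(x); y=np.cross(z,x)
    R=np.c_[x,y,z]; o=G+Rt[:,0]*dx - z*h
    return R,o
def render(p,c):
    R,o=pose(p); im=np.zeros((384,512),np.uint8)
    for b in (cyl(.028,.019,0,.046),cyl(.023,.023,.046,.072),box(-.015,.015,-.015,.015,.072,.095)): fill(im,pars[c],b@R.T+o,255)
    return im
def lower(p,c,m):
    # only compare pixels below the height ~95mm above rim along axis
    R,o=pose(p); q=proj(pars[c],np.array([o,o+R[:,2]*.093])); d=q[1]-q[0]; L=np.hypot(*d); 
    yy,xx=np.mgrid[:384,:512]; return m*(((xx-q[0,0])*d[0]+(yy-q[0,1])*d[1])/L<L)
def cost(p):
    e=0
    for c in pars:
        A=cv2.GaussianBlur(render(p,c),(0,0),1.2).astype(float)/255; B=cv2.GaussianBlur(net[c].astype(np.uint8)*255,(0,0),1.2).astype(float)/255
        e+=(lower(p,c,(A-B)**2)).sum()
    return e+ (p[3]/.05)**2*2
b=None
for th in(.25,.4,.5):
    x0=np.array([th,0,.12,0]); s=minimize(cost,x0,method="Nelder-Mead",options=dict(initial_simplex=np.array([x0,x0+[.1,0,0,0],x0+[0,.005,0,0],x0+[0,0,.006,0],x0+[0,0,0,.04]]),xatol=1e-4,fatol=.01,maxiter=600))
    print(s.x.round(4),round(s.fun,2))
    if b is None or s.fun<b.fun:b=s
R,o=pose(b.x); print("nose",o.round(4),"axis",R[:,2].round(3),"nose-tcp in tool",(Rt.T@(o-G)).round(4))
out=[]
for c in pars:
    im=cv2.resize(cv2.imread(f"pics/{c}{n}.png"),None,fx=4,fy=4,interpolation=cv2.INTER_CUBIC)
    for m,col in((render(b.x,c),(0,255,0)),(net[c].astype(np.uint8)*255,(255,0,255))):
        cs,_=cv2.findContours(cv2.resize(m,None,fx=4,fy=4),cv2.RETR_LIST,cv2.CHAIN_APPROX_NONE); cv2.drawContours(im,cs,-1,col,1)
    u=(proj(pars[c],o)[0]*4).astype(int); out.append(cv2.copyMakeBorder(im,400,400,400,400,cv2.BORDER_CONSTANT)[u[1]+400-320:u[1]+400+120,u[0]+200:u[0]+600])
cv2.imwrite(f"pics/f{n}.png",np.hstack(out))
E
python3 fitt.py 11
```

```text
clock: 13.9
tool_pos: [0.4522, 0.3525, 0.2216]
eef_rot: [-0.052, 0.999, -0.0, 0.0]
contact_force: [-0.2, -0.9, -1.9]
opening: 0.338
t 13.9 tcp [0.4522 0.3525 0.2216] jaw 0.104 z [ 0. -0. -1.] F [-0.21 -0.91 -1.87] op 0.338
side [(0.66, [249.5, 137.6, 45.6, 66.3])]
scene [(0.65, [199.9, 107.9, 44.4, 64.9])]
[ 0.4206 -0.0036  0.1172  0.0362] 113.39
[ 0.4326 -0.0023  0.1193  0.0275] 121.27
[ 0.4406 -0.0012  0.1178  0.0427] 122.83
nose [0.5039 0.3536 0.1146] axis [-0.41  -0.006  0.912] nose-tcp in tool [-0.0514 -0.0042  0.107 ]
```

View pics/f11.png

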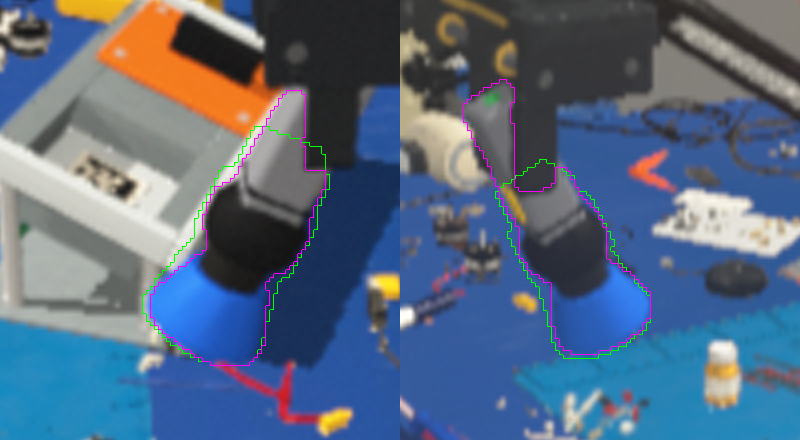

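The tilt fits at about 0.41 rad (needed 0.38, tolerance 0.15). Next I'll compute the pose above the window.

```bash
cat > tgt.py <<'E'
from h import *
import sys
wx,wy,wz=[float(v)/1000 for v in sys.argv[1:4]]; nv=np.array([float(v) for v in sys.argv[4:7]]) if len(sys.argv)>4 else np.array([-.0505,-.001,.108])
R,t=winT(.567,.126,-.285); N=t+R@[wx,wy,wz]
y=np.array([np.sin(.285),np.cos(.285),0]); x=np.array([-np.cos(.285),np.sin(.285),0]); z=np.array([0,0,-1.])
T=N-np.c_[x,y,z]@nv; print("TCP",T.round(4),go(T,-.285)); stp()
E
python3 tgt.py 0 0 60
```

```text
TCP [0.4975 0.1474 0.2517] (array([ -2.41, -20.85,  -3.12]), np.float64(22.32))
t 14.1 tcp [0.4516 0.3522 0.2202] jaw 0.105 z [-0.002 -0.002 -1.   ] F [ 0.62  0.34 -0.7 ] op 0.339
```

```bash
python3 -m inch '[[1,[0,0,-3],0],[1,[0,0,-5],4],[1,[-0.5,-4,-6],9],[1,[-1,-8,-6],14],[1,[-1.5,-12,-6],18],[1,[-2,-16,-6],22.3],[1,[-2.4,-20.8,-6],22.3],[1,[-2.4,-20.8,-5],22.3],[1,[-2.4,-20.8,-3.1],22.3],[1,[-2.4,-20.8,-3.1],22.3],[1,[-2.4,-20.8,-3.1],22.3],[1,[-2.4,-20.8,-3.1],22.3]]'
python3 fitt.py 12; python3 tgt.py 0 0 60
```

```text
clock: 15.3
tool_pos: [0.498, 0.1493, 0.253]
eef_rot: [0.141, 0.99, 0.0, 0.0]
contact_force: [-0.5, 0.5, -2.4]
opening: 0.342
t 15.3 tcp [0.498  0.1493 0.253 ] jaw -0.284 z [ 0.  0. -1.] F [-0.49  0.46 -2.38] op 0.342
side [(0.64, [235.3, 74.4, 49.6, 63.6]), (0.2, [201.1, 110.9, 91.7, 90.4])]
scene [(0.61, [266.9, 122.2, 48.8, 76.3])]
[ 0.4217 -0.0058  0.1152  0.0022] 99.49
[ 0.4523 -0.0022  0.1179  0.0216] 109.06
[0.4962 0.001  0.1189 0.0192] 128.99
nose [0.5488 0.1343 0.1479] axis [-0.393  0.116  0.912] nose-tcp in tool [-0.0529 -0.0002  0.1051]
TCP [0.4975 0.1474 0.2517] (array([ 0.01, -0.16,  0.14]), np.float64(0.04))
t 15.5 tcp [0.498  0.1489 0.2531] jaw -0.284 z [ 0.001  0.    -1.   ] F [-0.43  0.27 -2.04] op 0.334
```

View pics/f12.png

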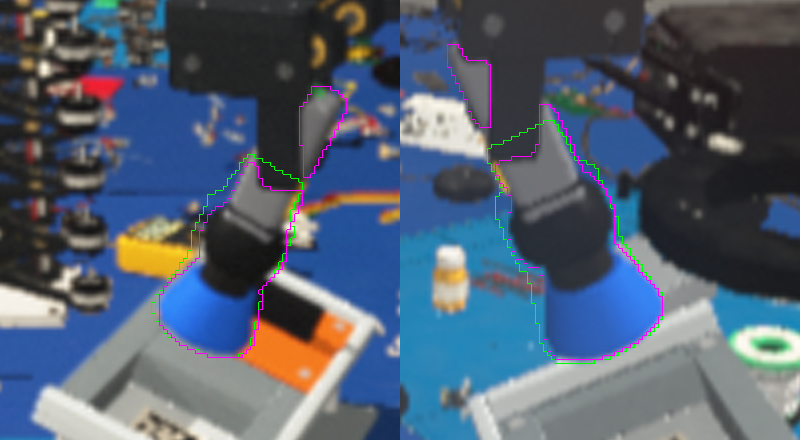

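```bash
python3 tgt.py 0 0 0 -.052 -.0005 .106; python3 tgt.py 0 0 10 -.052 -.0005 .106
```

```text
TCP [0.5172 0.1411 0.194 ] (array([-2.06, -0.22,  5.91]), np.float64(0.04))
t 15.5 tcp [0.498  0.1489 0.2531] jaw -0.284 z [ 0.001  0.    -1.   ] F [-0.43  0.27 -2.04] op 0.334
TCP [0.5137 0.1421 0.2033] (array([-1.69, -0.22,  4.98]), np.float64(0.04))
t 15.5 tcp [0.498  0.1489 0.2531] jaw -0.284 z [ 0.001  0.    -1.   ] F [-0.43  0.27 -2.04] op 0.334
```

```bash
python3 -m inch '[[1,[-0.5,-0.1,1.5],0],[1,[-1,-0.2,3],0],[1,[-1.5,-0.2,4.4],0],[1,[-1.9,-0.2,5.5],0],[1,[-2.05,-0.2,5.9],0],[1,[-2.05,-0.2,5.9],0],[1,[-2.05,-0.2,5.9],0]]'
python3 fitt.py 13; python3 - <<'E'
from h import *
im=viewer.snapshot("wrist")[:,:,::-1]; cv2.imwrite("pics/w13.png",im)
E
```

```text
clock: 16.2
tool_pos: [0.517, 0.1412, 0.1939]
eef_rot: [0.142, 0.99, 0.0, 0.0]
contact_force: [-1.1, -0.8, -1.8]
opening: 0.337
t 16.2 tcp [0.517  0.1412 0.1939] jaw -0.285 z [ 0.  0. -1.] F [-1.05 -0.83 -1.81] op 0.337
side [(0.62, [228.2, 101.1, 43.7, 58.1])]
scene [(0.95, [275.3, 152.9, 48.4, 73.6]), (0.32, [220.8, 200.3, 36.0, 21.0])]
[ 0.4386 -0.0047  0.1171 -0.0044] 122.19
[ 0.4727 -0.0011  0.1176  0.0179] 126.25
[0.4971 0.0005 0.1201 0.0127] 138.9
nose [0.5695 0.1264 0.0879] axis [-0.409  0.115  0.905] nose-tcp in tool [-0.0544  0.0005  0.106 ]
```

View pics/f13.png

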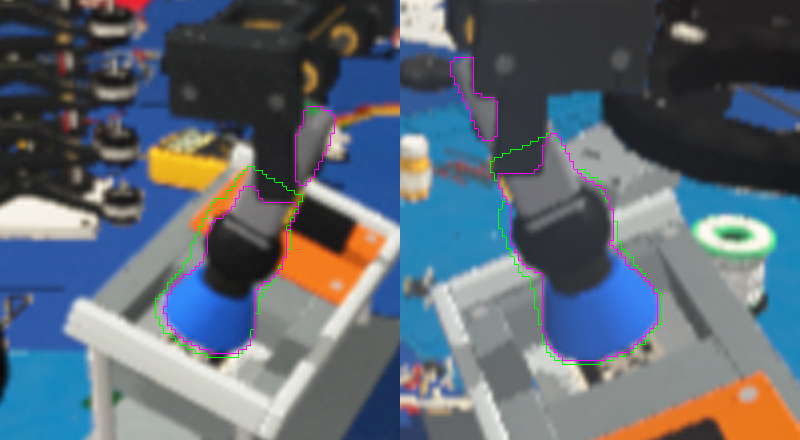

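View pics/w13.png

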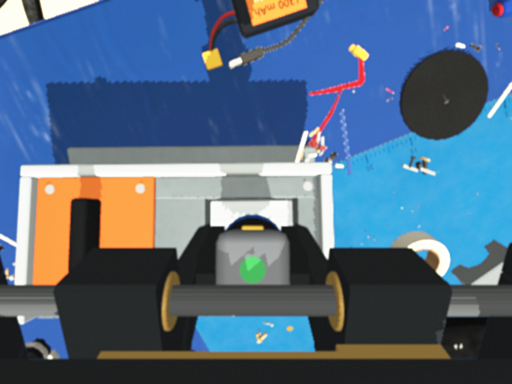

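The hood hangs at the window opening and is centred. The wrist view also shows the empty pad at (445,95). Now feeling for the plate.

```bash
python3 -m inch '[[1,[-0.15,0,0.37],0],[1,[-0.3,0,0.74],0],[1,[-0.35,0,0.93],0],[1,[-0.35,0,0.93],0]]'; python3 -m inch '[[1,[-0.04,0,0.1],0],[1,[-0.08,0,0.2],0],[1,[-0.08,0,0.2],0]]';  python3 -m inch '[[1,[-0.04,0,0.1],0],[1,[-0.08,0,0.2],0],[1,[-0.08,0,0.2],0]]'
```

```text
clock: 16.85
tool_pos: [0.5201, 0.1397, 0.1838]
eef_rot: [0.142, 0.99, -0.0, -0.0]
contact_force: [-0.3, -0.1, -1.8]
opening: 0.336
clock: 17.15
tool_pos: [0.5211, 0.1396, 0.1822]
eef_rot: [0.142, 0.99, 0.0, -0.0]
contact_force: [-0.5, -0.4, -2.1]
opening: 0.337
clock: 17.45
tool_pos: [0.5218, 0.1394, 0.1802]
eef_rot: [0.142, 0.99, -0.0, -0.0]
contact_force: [-0.1, 0.5, -1.4]
opening: 0.334
```

```bash
python3 -m inch '[[1,[-0.04,0,0.1],0],[1,[-0.08,0,0.2],0],[1,[-0.08,0,0.2],0]]';  python3 -m inch '[[1,[-0.04,0,0.1],0],[1,[-0.08,0,0.2],0],[1,[-0.08,0,0.2],0]]'
```

```text
clock: 17.75
tool_pos: [0.5226, 0.1392, 0.1782]
eef_rot: [0.142, 0.99, -0.0, -0.0]
contact_force: [-0.6, -0.5, -2.3]
opening: 0.336
clock: 18.05
tool_pos: [0.5234, 0.1389, 0.1762]
eef_rot: [0.142, 0.99, -0.0, -0.0]
contact_force: [-0.5, 0.5, -1.9]
opening: 0.338
```

```bash
python3 -m inch '[[1,[-0.04,0,0.1],0],[1,[-0.08,0,0.2],0],[1,[-0.08,0,0.2],0]]';  python3 -m inch '[[1,[-0.04,0,0.1],0],[1,[-0.08,0,0.2],0],[1,[-0.08,0,0.2],0]]'
```

```text
clock: 18.35
tool_pos: [0.5241, 0.1387, 0.1742]
eef_rot: [0.142, 0.99, -0.0, -0.0]
contact_force: [-1.4, 0.8, -2.0]
opening: 0.338
clock: 18.65
tool_pos: [0.5249, 0.1386, 0.1725]
eef_rot: [0.142, 0.99, 0.0, 0.0]
contact_force: [-1.7, -0.2, 1.1]
opening: 0.336
```

Contact: Fz rose by about 3 N at TCP z of roughly 0.173. I'll check alignment before pressing fully.

```bash
python3 fitt.py 14; python3 - <<'E'
from h import *
R,t=winT(.567,.126,-.285)
st=r.get_state(); Rt=Ro.from_quat(st["eef_rot"]).as_matrix()
for nv in([-.0505,0,.108],[-.052,0,.106],[-.0544,0,.106]): print((R.T@(st["tool_pos"]+Rt@np.array(nv)-t)).round(4))
a=cv2.imread("pics/side14.png")[90:210,190:330];b=cv2.imread("pics/scene14.png")[150:270,250:390]
cv2.imwrite("pics/z14.png",np.hstack([cv2.resize(i,None,fx=2.85,fy=2.85,interpolation=cv2.INTER_CUBIC) for i in(a,b)]))
E
```

```text
t 18.65 tcp [0.5249 0.1386 0.1725] jaw -0.285 z [ 0.  0. -1.] F [-1.67 -0.19  1.1 ] op 0.336
side [(0.94, [226.2, 107.8, 44.4, 56.0])]
scene [(0.62, [280.6, 166.2, 49.5, 65.0])]
[ 0.4503 -0.0038  0.1116 -0.0101] 274.86
[ 0.4654 -0.0022  0.1128  0.0264] 274.68
[ 0.4922 -0.      0.1145  0.0267] 295.76
nose [0.5747 0.1209 0.0717] axis [-0.423  0.151  0.893] nose-tcp in tool [-0.0528 -0.003   0.1008]
[-0.0026  0.0003 -0.0243]
[-0.0005  0.0003 -0.023 ]
[ 0.0018  0.0003 -0.0239]
```

View pics/z14.png

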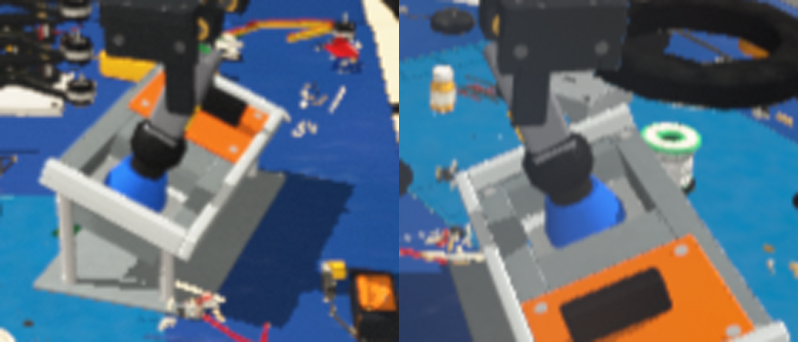

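View pics/f14.png

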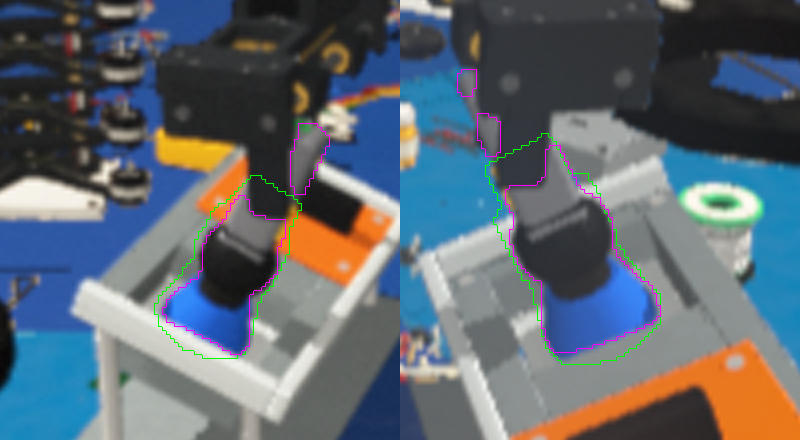

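The nose is within about 3 mm of the code's middle by kinematics, at about 23 mm depth. Now pressing in about 5 mm more and holding.

```bash
python3 -m inch '[[1,[-0.04,0,0.09],0],[1,[-0.07,0,0.18],0],[1,[-0.11,0,0.27],0],[1,[-0.15,0,0.36],0],[1,[-0.15,0,0.36],0],[1,[-0.15,0,0.36],0]]'; python3 tgt.py 0 0 -23
```

```text
clock: 19.45
tool_pos: [0.5265, 0.1381, 0.1688]
eef_rot: [0.142, 0.99, 0.0, 0.0]
contact_force: [-1.6, 0.0, 3.9]
opening: 0.34
TCP [0.527  0.1388 0.1746] (array([-0.04,  0.07, -0.59]), np.float64(0.01))
t 19.45 tcp [0.5265 0.1381 0.1688] jaw -0.285 z [ 0.  0. -1.] F [-1.64  0.05  3.89] op 0.34
```

Force is about 5.5–6 N, so the hood is in 5.5–7 mm. Holding.

```bash
python3 -m inch '[[1,[0,0,0],0],[1,[0,0,0],0],[1,[0,0,0],0],[1,[0,0,0],0],[1,[0,0,0],0],[1,[0,0,0],0],[1,[0,0,0],0],[1,[0,0,0],0],[1,[0,0,0],0],[1,[0,0,0],0],[1,[0,0,0],0],[1,[0,0,0],0],[1,[0,0,0],0],[1,[0,0,0],0],[1,[0,0,0],0]]'; python3 fitt.py 15
python3 - <<'E'
from h import *
a=cv2.imread("pics/side15.png")[90:210,190:330];b=cv2.imread("pics/scene15.png")[150:270,250:390]
cv2.imwrite("pics/z15.png",np.hstack([cv2.resize(i,None,fx=2.85,fy=2.85,interpolation=cv2.INTER_CUBIC) for i in(a,b)]))
E
```

```text
clock: 20.95
tool_pos: [0.5264, 0.1381, 0.1687]
eef_rot: [0.142, 0.99, 0.0, 0.0]
contact_force: [-0.9, -1.1, 3.1]
opening: 0.337
t 20.95 tcp [0.5264 0.1381 0.1687] jaw -0.285 z [ 0.  0. -1.] F [-0.94 -1.05  3.09] op 0.337
side [(0.89, [225.5, 107.7, 41.5, 57.5]), (0.29, [304.9, 181.2, 27.0, 31.2])]
scene [(0.88, [280.0, 167.3, 48.8, 66.2])]
[ 0.4463 -0.0032  0.1113 -0.0198] 312.75
[ 0.4751 -0.0008  0.112   0.0204] 318.46
[4.818e-01 2.000e-04 1.136e-01 2.360e-02] 323.55
nose [0.5762 0.1259 0.0684] axis [-0.42   0.102  0.902] nose-tcp in tool [-0.0512  0.0022  0.1003]
```

View pics/z15.png

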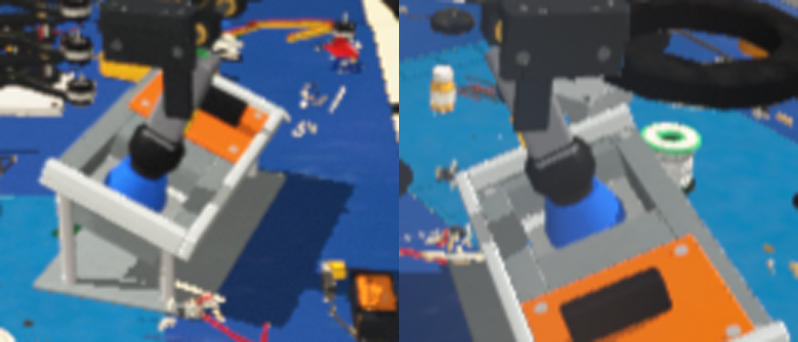

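Held for 1.5 s. As cheap insurance on squareness I'll ease the grip briefly, so the hood's flat rim can seat itself, then firm up and hold again.

```bash
python3 -m inch '[[1,[0,0,0],0],[1,[0,0,0],0],[1,[0,0,0],0],[1,[0,0,0],0],[1,[0,0,0],0]]' 6;  python3 -m inch '[[1,[0,0,0],0],[1,[0,0,0],0],[1,[0,0,0],0],[1,[0,0,0],0],[1,[0,0,0],0],[1,[0,0,0],0],[1,[0,0,0],0],[1,[0,0,0],0],[1,[0,0,0],0],[1,[0,0,0],0],[1,[0,0,0],0],[1,[0,0,0],0],[1,[0,0,0],0],[1,[0,0,0],0],[1,[0,0,0],0]]' 30; python3 fitt.py 16
```

```text
clock: 21.65
tool_pos: [0.5264, 0.1382, 0.1687]
eef_rot: [0.142, 0.99, 0.0, 0.0]
contact_force: [-0.7, -0.3, 4.2]
opening: 0.341
clock: 23.15
tool_pos: [0.5264, 0.1381, 0.1687]
eef_rot: [0.142, 0.99, 0.0, 0.0]
contact_force: [-1.0, 0.1, 3.8]
opening: 0.338
t 23.15 tcp [0.5264 0.1381 0.1687] jaw -0.285 z [ 0.  0. -1.] F [-1.02  0.1   3.85] op 0.338
side [(0.72, [225.9, 109.9, 41.5, 55.6])]
scene []Traceback (most recent call last):
  File "fitt.py", line 10, in <module>
    net[c]=o[0]["pixels"]
           ~^^^
IndexError: list index out of range
```

Still about 5.7 N. Withdrawing along the face normal and re-measuring the tilt.

```bash
python3 -m inch '[[1,[0.15,0,-0.4],0],[1,[0.4,0,-1],0],[1,[0.8,0,-2],0],[1,[1.4,0,-3.5],0],[1,[2,0,-5],0],[1,[2.8,0,-7],0],[1,[3.4,0,-8.5],0],[1,[3.4,0,-8.5],0],[1,[3.4,0,-8.5],0]]'; python3 fitt.py 17
```

```text
clock: 24.25
tool_pos: [0.4938, 0.1476, 0.2541]
eef_rot: [0.142, 0.99, 0.0, 0.0]
contact_force: [-0.3, -1.2, -1.5]
opening: 0.337
t 24.25 tcp [0.4938 0.1476 0.2541] jaw -0.285 z [ 0.001  0.    -1.   ] F [-0.26 -1.15 -1.51] op 0.337
side [(0.86, [235.9, 72.0, 46.8, 64.0])]
scene [(0.96, [266.0, 127.5, 46.7, 69.2])]
[ 0.4134 -0.0055  0.1158  0.0031] 143.58
[ 0.4601 -0.0018  0.1179  0.0171] 143.75
[0.4887 0.0011 0.119  0.0198] 161.99
nose [0.5437 0.1326 0.1481] axis [-0.386  0.116  0.915] nose-tcp in tool [-0.052  -0.0004  0.1061]
```

View pics/f17.png

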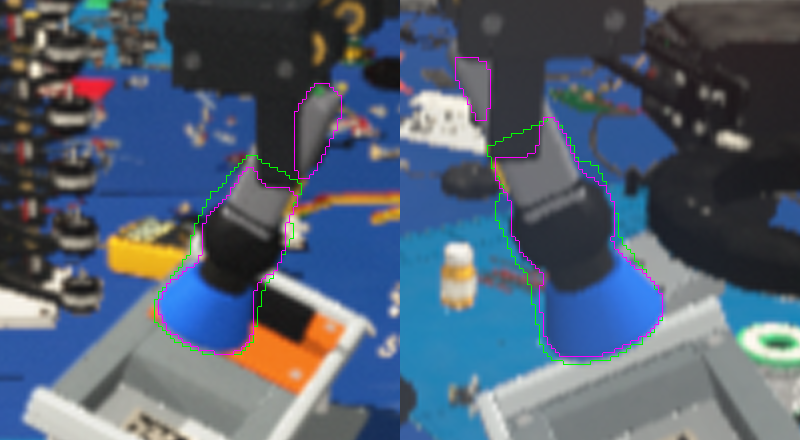

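```bash
python3 - <<'E'
from h import *
print(go([.4515,.353,.254],.104)); print(go([.4515,.353,.127],.104))
E
```

```text
(array([ 9.82, 18.56, -0.12]), np.float64(-22.3))
(array([ 9.8 , 18.57, 12.58]), np.float64(-22.3))
```

```bash
python3 -m inch '[[1,[2,4,0],-5],[1,[4,8,0],-10],[1,[6,12,0],-15],[1,[8,16,0],-20],[1,[9.8,18.6,0],-22.3],[1,[9.8,18.6,0],-22.3],[1,[9.8,18.6,3],-22.3],[1,[9.8,18.6,6],-22.3],[1,[9.8,18.6,9],-22.3],[1,[9.8,18.6,11],-22.3],[1,[9.8,18.6,11.6],-22.3],[1,[9.8,18.6,11.6],-22.3],[1,[9.8,18.6,11.6],-22.3]]'; python3 fitt.py 18
```

```text
clock: 25.75
tool_pos: [0.4526, 0.3539, 0.1384]
eef_rot: [-0.052, 0.999, 0.0, 0.001]
contact_force: [-0.1, 0.7, -0.9]
opening: 0.337
t 25.75 tcp [0.4526 0.3539 0.1384] jaw 0.104 z [ 0.001  0.001 -1.   ] F [-0.13  0.74 -0.94] op 0.337
side [(0.61, [245.1, 187.2, 48.5, 53.6]), (0.45, [236.9, 232.3, 47.8, 25.3])]
scene [(0.8, [202.5, 146.0, 41.1, 60.6])]
[ 0.4199 -0.0039  0.1166  0.0401] 84.67
[ 0.4557 -0.001   0.1189  0.0168] 80.61
[ 0.4678 -0.0006  0.1186  0.0074] 80.62
nose [0.5058 0.3575 0.0318] axis [-0.44  -0.03   0.897] nose-tcp in tool [-0.0533 -0.002   0.1067]
```

View pics/f18.png

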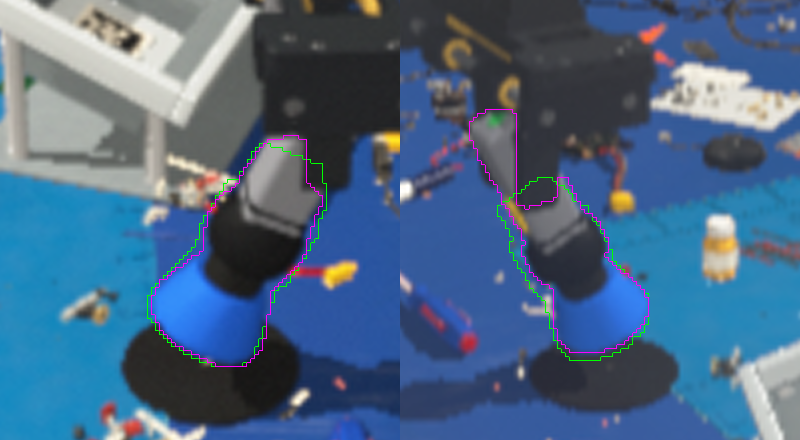

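The reader hangs tilted over the pad, about 5 mm too far in +x. I'll shift back and touch down on the edge.

```bash
python3 -m inch '[[1,[0.4,0,0.6],0],[1,[0.5,0,1.1],0],[1,[0.5,0,1.4],0],[1,[0.5,0,1.6],0],[1,[0.5,0,1.7],0],[1,[0.5,0,1.7],0]]'; python3 - <<'E'
from h import *
stp()
E
```

```text
clock: 26.55
tool_pos: [0.4468, 0.3531, 0.1208]
eef_rot: [-0.052, 0.999, -0.0, -0.0]
contact_force: [0.1, -0.5, 1.0]
opening: 0.337
t 26.55 tcp [0.4468 0.3531 0.1208] jaw 0.104 z [-0. -0. -1.] F [ 0.15 -0.53  1.02] op 0.337
```

```bash
python3 -m inch '[[1,[0,0,0.05],0],[1,[0,0,0.05],0],[1,[-0.3,0,0.03],0],[1,[-0.6,0,0],0],[1,[-1,0,-0.05],0],[1,[-1.4,0,-0.1],0],[1,[-1.8,0,-0.14],0],[1,[-2.2,0,-0.17],0],[1,[-2.6,0,-0.19],0],[1,[-3,0,-0.2],0],[1,[-3.4,0,-0.2],0],[1,[-3.8,0,-0.18],0],[1,[-4.2,0,-0.15],0],[1,[-4.6,0,-0.12],0],[1,[-4.9,0,-0.1],0],[1,[-5.1,0,-0.08],0],[1,[-5.1,0,-0.08],0]]' 4; python3 tilt.py 19
```

```text
clock: 28.25
tool_pos: [0.4978, 0.3587, 0.1212]
eef_rot: [-0.052, 0.999, 0.0, -0.0]
contact_force: [-0.2, 0.4, -2.0]
opening: 0.34
t 28.25 tcp [0.4978 0.3587 0.1212] jaw 0.104 z [-0.  0. -1.] F [-0.2   0.38 -1.99] op 0.34
```

View pics/p19.png

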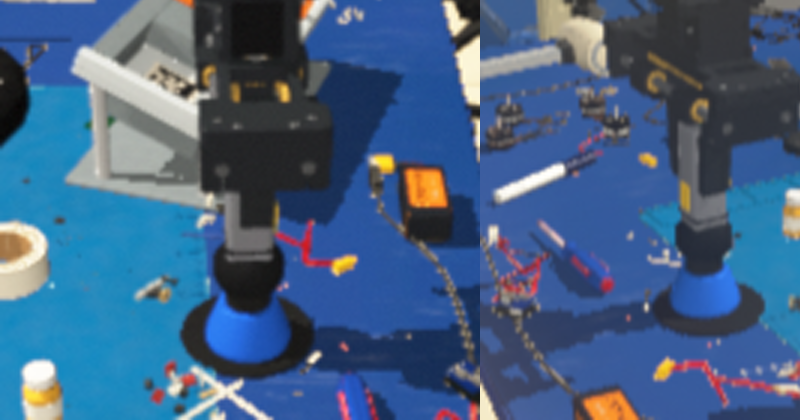

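Upright again and over the pad, but the grip still carries the weight (Fz −2 N). Lowering till it seats.

```bash
python3 -m inch '[[1,[0,0,0.1],0],[1,[0,0,0.2],0],[1,[0,0,0.3],0],[1,[0,0,0.3],0]]'; python3 -m inch '[[1,[0,0,0.1],0],[1,[0,0,0.2],0],[1,[0,0,0.2],0]]'
```

```text
clock: 28.75
tool_pos: [0.4979, 0.3589, 0.1188]
eef_rot: [-0.052, 0.999, 0.0, 0.0]
contact_force: [0.9, -0.1, 3.3]
opening: 0.344
clock: 29.05
tool_pos: [0.4979, 0.3588, 0.1167]
eef_rot: [-0.052, 0.999, 0.0, 0.0]
contact_force: [0.1, 0.6, 3.3]
opening: 0.336
```

Seated (Fz +3.3 N). I'll ease off the spring, look, then release.

```bash
python3 -m inch '[[1,[0,0,-0.2],0],[1,[0,0,-0.3],0],[1,[0,0,-0.35],0],[1,[0,0,-0.35],0]]' 3; python3 tilt.py 20
```

```text
clock: 29.45
tool_pos: [0.4978, 0.3588, 0.1202]
eef_rot: [-0.052, 0.999, 0.0, 0.0]
contact_force: [0.7, 1.4, 2.4]
opening: 0.341
t 29.45 tcp [0.4978 0.3588 0.1202] jaw 0.104 z [ 0.     0.001 -1.   ] F [0.68 1.38 2.4 ] op 0.341
```

View pics/p20.png

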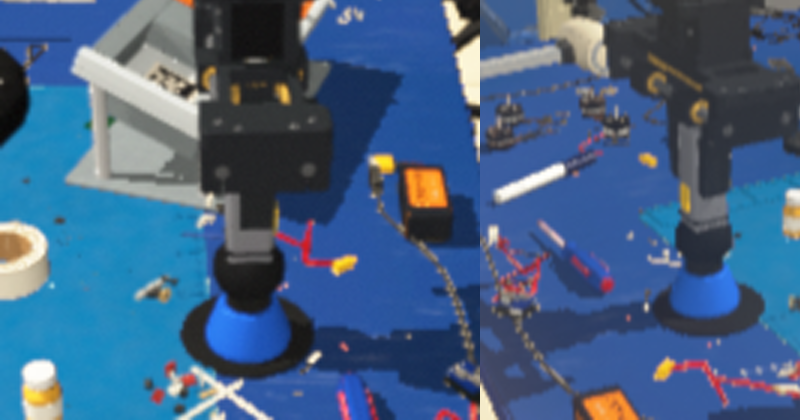

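It stands upright with the hood centred on the pad. Releasing and retreating straight up.

```bash
python3 -m inch '[[1,[0,0,-0.1],0],[1,[0,0,-0.12],0],[0.63,[0,0,-0.12],0],[0.6,[0,0,-0.12],0],[0.5,[0,0,-0.12],0],[0.3,[0,0,-0.12],0],[0.1,[0,0,-0.12],0],[0,[0,0,-0.12],0],[0,[0,0,-0.12],0],[0,[0,0,-0.12],0]]' 3; python3 - <<'E'
from h import *
stp(); cv2.imwrite("pics/w21.png",viewer.snapshot("wrist")[:,:,::-1])
E
python3 tilt.py 21
```

```text
clock: 30.55
tool_pos: [0.4977, 0.3585, 0.1212]
eef_rot: [-0.052, 0.999, 0.0, 0.0]
contact_force: [0.4, -0.8, 1.3]
opening: 0.917
t 30.55 tcp [0.4977 0.3585 0.1212] jaw 0.104 z [ 0.  0. -1.] F [ 0.35 -0.77  1.27] op 0.917
t 30.6 tcp [0.4977 0.3585 0.1212] jaw 0.104 z [ 0.  0. -1.] F [-0.05 -0.05  0.39] op 0.969
```

View pics/w21.png

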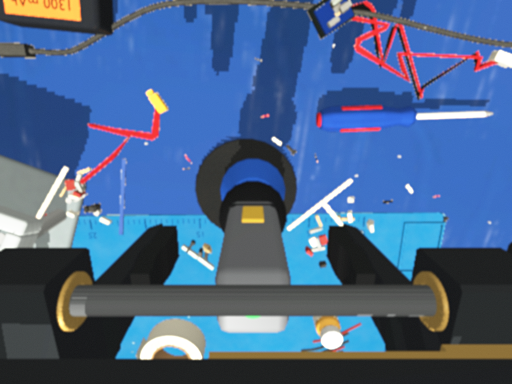

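View pics/p21.png

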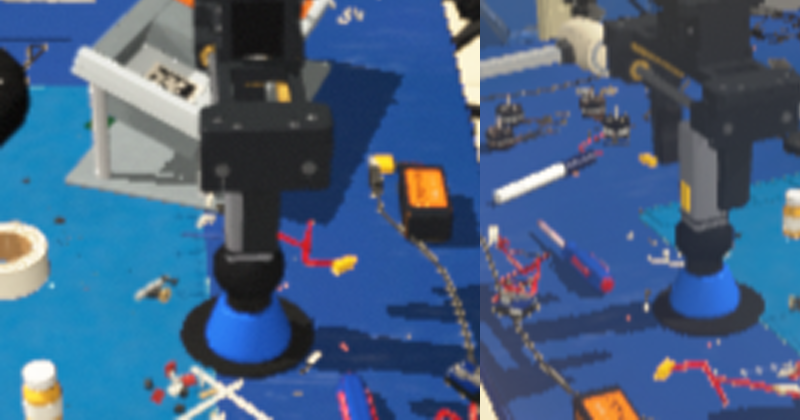

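```bash
python3 -m inch '[[0,[0,0,-2],0],[0,[0,0,-5],0],[0,[0,0,-9],0],[0,[0,0,-14],0],[0,[5,5,-16],0],[0,[10,10,-16],0],[0,[10,15,-16],0],[0,[10,15,-16],0],[0,[10,15,-16],0]]'; python3 - <<'E'
from h import *
stp()
for c in("scene","side"):
    im=viewer.snapshot(c)[:,:,::-1]; cv2.imwrite(f"pics/{c}0b.png",im); par=P(c)
    for n in["battery","tape_roll","flux_bottle","cover","reader"]:
        o=viewer.outline_of(c,n)
        if o: print(c,n,round(o[0]["p"],2),np.round(o[0]["bbox"],1))
        if o and n=="reader": np.save(f"pics/{c}_reader_0.npy",o[0]["pixels"])
a=cv2.imread("pics/side0b.png")[90:280,150:350];b=cv2.imread("pics/scene0b.png")[140:330,200:400]
cv2.imwrite("pics/zb.png",np.hstack([cv2.resize(i,None,fx=2,fy=2,interpolation=cv2.INTER_CUBIC) for i in(a,b)]))
E
```

```text
clock: 31.6
tool_pos: [0.3769, 0.5034, 0.2818]
eef_rot: [-0.057, 0.998, 0.003, -0.001]
contact_force: [-0.1, 0.8, 0.2]
opening: 0.998
t 31.6 tcp [0.3769 0.5034 0.2818] jaw 0.114 z [-0.003  0.006 -1.   ] F [-0.15  0.83  0.23] op 0.998
scene battery 0.73 [192.  240.2  44.5  35.9]
scene flux_bottle 0.47 [257.9 172.2  12.4  17.4]
scene reader 0.81 [221.7 146.1  24.2  68.5]
side battery 0.96 [305.2 180.8  27.1  33.7]
side tape_roll 0.93 [166.9 206.4  30.7  23.4]
side flux_bottle 0.7 [190.1 248.9  13.   24.4]
side cover 0.87 [239.5 114.3  44.5  32. ]
```

View pics/zb.png

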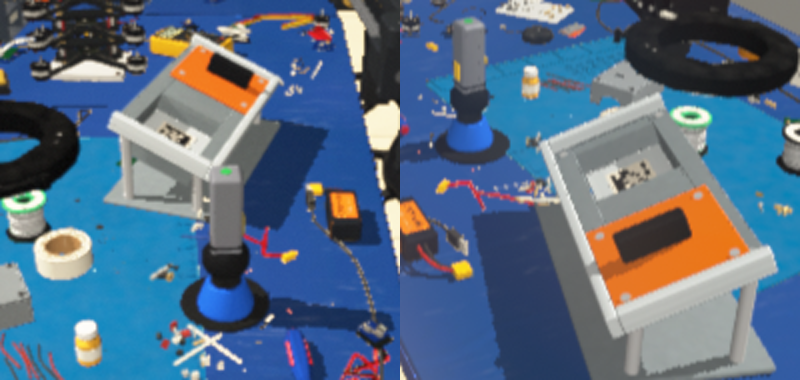

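The final views show the reader upright on the middle of its pad, the cover flat against the right stop, the code open, and the battery, tape and bottle where they were. Handing in.

```bash
python3 -m inch '[[0,[0,0,0],0],[0,[0,0,0],0],[0,[0,0,0],0]]'; python3 -c "
from plant import r
print(r.finish_job())"
```

```text
clock: 32.5
tool_pos: [0.3825, 0.4973, 0.2812]
eef_rot: [-0.052, 0.999, 0.0, 0.0]
contact_force: [0.4, -0.3, -0.1]
opening: 0.998
the job is handed in; nothing more can be done
None
```

I handed the job in at about 32.5 s of the 61 s, with every step done; the system gives no verdict.

- **Cover:** I slid it by its rib, without lifting, until it met the right stop (3.6 N reaction). The last pictures show it lying flat there with the code open.
- **Tilting the reader:** The moves cannot tilt the tool, so I tipped the reader about 0.39 rad in a light grip, with its hood edge planted on the rubber pad. The first try failed: it carried the reader about 2 cm upright. It worked once I pressed the hood down.
- **Pressing on the code:** I felt the plate about 23 mm below the face. I pressed to about 5.5–6 N, which puts the hood roughly 6 mm in, and held for two spells of about 1.5 s. In between I eased the grip briefly so the rim could seat squarely.
- **Returning the reader:** I tipped it back upright on the pad, released it and moved the arm away.

**Last checks:** The reader stands upright near the middle of the pad. The battery and bottle show within a few pixels of where they started in both views, and the tape roll in the side view. The gripper is clear of everything.

**Checks that disagreed or failed:**
- **Tilt:** the picture fits gave 0.41–0.46 rad against 0.39 from the tipping geometry. Both are within the 0.15 rad allowed of the face's 0.38.
- **Plate depth:** the label's size in the picture suggested 16 mm, against the 23 mm I felt.
- **While pressing:** the stand hid the hood rim, so its centring on the code and its travel come from the arm's position and the force, not from sight.
- **Missed detections:** the network missed the reader in the scene view after the second hold. At the end it missed the cover in the scene view and the reader in the side view. I confirmed those last two by eye.

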